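Fold and pack away the counter's sachet caddy and menu board

TASK

Clear the drinks counter for the night: shut the hinged lid of the wooden sachet caddy and fold the two-leaf menu board flat, then pack both in the white storage case. The caddy goes right way up and fully down in the wide bay with the finger notches, the menu board stands upright on its lower edge, fully down in the narrow slot along the opposite side, and both stay folded shut. Do not shift or knock over the glass tumblers, the lidded jar or the brown cup.

Things in the scene. Friction and masses are not known exactly. Their poses are not given: they have to be found in the camera images.
- case: White plastic open-topped storage case, fixed to the counter, 172 (its x) x 146 (its y) x 46 mm high, walls 5 mm, floor 4 mm thick. Origin at the centre of its underside, z up. Three troughs run along its x: the wide bay at its +y side, a middle pocket 40 mm wide (flat wooden stirrers on its floor; leave it), and the narrow slot at its -y side. Both long walls of the bay are cut away down to the floor over the middle 66 mm of their length, as finger notches
- case_bay (a point): Centre of the bay's floor (4 mm above the counter, at y = +37 mm in the case's frame); axes as the case. The bay is 162 (x) x 62 (y) mm inside, walls rise 42 mm above its floor (none in the notches)
- case_slot (a point): Centre of the slot's floor (4 mm above the counter, at y = -56 mm in the case's frame); axes as the case. The slot is 162 (x) x 24 (y) mm inside, walls rise 42 mm above its floor
- caddy_center (a point): Centre of the loose wooden sachet caddy as it is when shut: a box 150 (its x) x 54 (its y) x 40 mm high, of which the lower 28 mm are the base holding paper sachets and the upper 12 mm are the lid. The point lies 20 mm above the underside; z up; about 0.43 kg in all. The lid's hinge line runs along x, 27 mm to +y and 8 mm above this point. It may go into the bay either way round
- caddy_lid (a joint): Lid of the caddy, rad: 0 shut, grows as its free edge rises and swings over to +y (1.57 upright; it starts beyond that, leaning out to +y). A slab 54 mm wide from the hinge, 12 mm thick. A stiff hinge (0.02 N m) holds it where it is left; push it from the +y side, then down from above. No latch: lift the caddy by base and lid together (grip low), or it can swing open
- folder_center (a point): Centre of the loose two-leaf wooden menu board as it is when folded flat: 110 (its x) x 14 (its y) x 95 mm high (z up), two leaves of 7 mm. The board stands on its lower edges like an open book, hinge upright. The axes are those of the leaf that lies at +y (which occupies y from 0 to 7 mm); the point lies on that leaf's inner face, 47.5 mm above its lower edge, 55 mm from the hinge. About 0.18 kg. It may go into the slot either way round
- folder_hinge (a point): A point on the upright hinge line of the menu board, at mid height: 55 mm to -x of folder_center; axes as folder_center
- folder_leaf (a joint): Angle between the two leaves of the menu board, rad: 0 folded flat; the other leaf swings out to -y of the first, so that, open by an angle a, the middle line of the V runs from the hinge at -a/2 from folder_center's x axis. A stiff hinge (0.02 N m) holds it where it is left; squeezing the two leaves together folds it
- tumbler_a_center (a point): Upturned glass tumbler, 68 mm wide, 100 mm high; point at its centre; leave alone
- tumbler_b_center (a point): Another such upturned glass tumbler; point at its centre; leave alone
- jar_center (a point): White lidded jar, 60 mm wide, 75 mm high; point at its centre; leave alone
- cup_center (a point): Brown open cup, 72 mm wide, 85 mm high; point at its centre; leave alone

How it is judged:
By the outcome, as a careful person would: the job done as asked, in the order asked, and still so for the second after the job is handed in, with the robot touching nothing.
It also fails if it takes over 72 s, if anything falls off the work surface, if the arm or the gripper's body presses on something with over 40 N, if the wrist force passes 120 N, or if a joint passes its speed limit or range.

ROBOT

A 7-joint arm with a two-finger parallel gripper is mounted at the origin on the work surface. World frame = base frame: x ahead of the robot, y to its left, z up, the work surface at z = 0. Lengths are in m, angles in rad, forces in N, time in s.
With the tool pointing down it reaches from about 0.4 to 0.85 m from the base axis. Payload 4.5 kg.
Tool frame: the origin (TCP) lies on the centre line of the jaws, within the pads' length; the fingertips stand ahead of it and the grasp point (between the pads) lies 3 mm ahead of it (r.finger_overhang is the z of the fingertips in the tool frame, in m); z points along the fingers, y is the direction in which the jaws open and shut (so a half turn about z gives the same grasp; the last joint's range is limited). The gripper opens to 88 mm and grips with 3 to 60 N. Pads are 18 mm wide; open, the fingers measure 123 mm over their backs; the gripper's body (75 mm by 187 mm) begins 45 mm behind the grasp point.
Start: joints at [-1.101, 0.689, -0.195, 1.565, 0.157, 0.902, -0.215], TCP at [0.264, 0.567, 0.261] pointing down, gripper open.
Joint ranges: [-3.01, 3.01], [-0.46, 2.08], [-1.47, 1.51], [0.13, 2.56], [-1, 4.14], [0.04, 2.09], [-2.66, 2.66]. Speed limits (rad/s): [2.57, 2.57, 3.14, 3.14, 3.14, 3.14, 3.14].

INTERFACE

Orientations are given as a unit quaternion [x, y, z, w].
In Python, from plant import get_state, snapshot, camera_model, workorder, boxes_of, mark_of, r gives the robot as it stands.
- The arm moves only by the tool jog_arm, never from a script. Its argument "rows" is a list of rows, each a list of 2 entries, a list of its own where there are three numbers: the shift along the tool's x, y, z normalised to -1 to 1, where 1 is 75 cm, then the turn about the tool's z normalised to -1 to 1, where 1 is 2 rad. A call has 1 to 20 rows; each row is the pose to reach, as a shift and turn from the pose commanded when the call began, along the tool's axes at that moment; what a row does not reach only later rows make up. A row lasts 1/12 s, in which the tool goes at most 41.7 mm and 7.16 degrees, less where a joint would pass 70% of its speed; a pose out of reach is approached as far as the arm can. A call with a number of a shift or a turn outside -1 to 1 is refused whole. A call with a gripper value outside its range is refused whole. "gripper" is the finger opening in mm, from 0 to 88.1, set as the call begins (left out, the last holds). The fingers move at their own pace and stop on an object; "newtons" is the grip in N (left out, the last holds). Time passes only in rows, so rows that repeat a pose let the fingers close. It gives the time, the measured TCP pose, the force and the opening at its end, in the units of the state.
- get_state(): the state, without advancing time (a new reading comes with each control period).
- snapshot(name): name is "scene" or "top" or "wrist"; returns the picture (400x640x3 uint8, red, green, blue); there is no depth.
- camera_model(name): a dict with "mtx" (3x3 intrinsics, pixels), "k1" (the pictures are not rectified: a ray, as slopes to the right and down, at radius r is drawn at 1 + k1 r^2 times it, then the intrinsics apply), "extrinsics" (4x4, takes a point from camera to world coordinates); the wrist camera has in their place "T_tool_cam" (4x4, takes a point from camera to tool coordinates, whose origin is the TCP and whose axes are the flange's). Camera axes: x right, y up, looking along -z (the intrinsics and any distortion apply to the point x, -y, -z); pixel columns grow to the right and rows downward; lengths in m; the calibration is good to about 2 mm. A picture is of the moment at which its call begins: read the wrist's pose just before it. camera_model takes no time and is no camera call.
- workorder.finish_job(): hands the job in, once; it reports no verdict.
Trained networks look in the newest picture that a camera, given by its name, has taken for a name from the list of things; names that differ only in an ending like _2 or _b are one class to them, and where a whole thing is asked for, a point or a joint stands for the part that bears it (a point fixed in the world has none). Each returns a list of dicts, best first, with "p" (0 to 1); they miss things now and then, are a little off and sometimes report something else, mostly with a low value. They report only what shows in the picture. A call takes as long as a camera call.
- boxes_of(thing, camera): "rect" ([left, top, right, bottom] in pixels, round what is visible of it).
- mark_of(thing, camera): "pixel" ([row, column] in pixels: a listed point, or the origin of a listed thing).
The state is a dict: "clock": time; "q": joint angles; "qd": joint speeds; "joint_torque": joint torques, N m; "tool_pos": TCP position; "eef_rot": TCP orientation; "contact_force": force on the tool from outside, world axes, zero at the start; "moment": the same for the moment, N m; "opening": opening from 0.0 (shut) to 1.0 (fully open).
Only numpy, scipy, OpenCV 4.12 (cv2) and the standard library are available. Lean on these libraries where they do the work, as an engineer would, in place of code of your own. Each camera call takes 0.05 s, during which the arm holds its last target.

## Working session

There is one attempt and no reset: what is moved stays moved. The work goes in short steps, Python scripts to look and compute and a tool call to move; the robot and the scene stay as the last step left them, time stands still between calls to the robot, and variables do not carry over. Pictures are saved under pics/ and viewed, and the job is handed in when it is done.

Besides the shell and the picture viewer there is one more tool, called after "Request:" by a JSON object that holds its "method" and its "body". jog_arm: Moves the arm, as the interface text tells. Scaled input: -1 to 1 covers 75 cm each way for a shift and 2 rad each way for a turn. Its arguments: {"type":"object","properties":{"rows":{"type":"array"},"gripper":{"type":"number"},"newtons":{"type":"number"}},"required":["rows"]}

```bash
ls; mkdir -p pics; python3 - <<'E'
from plant import get_state, snapshot, camera_model, r
import cv2,numpy as np
print(get_state()); print([a for a in dir(r) if not a.startswith('_')], r.finger_overhang)
for n in ("scene","top","wrist"):
    im=snapshot(n); cv2.imwrite(f"pics/{n}0.png",im[:,:,::-1])
    print(n,camera_model(n))
E
```

```text
pics
{'clock': 0.0, 'q': array([-1.10120068,  0.68997975, -0.19451641,  1.56633209,  0.15731631,
        0.90249025, -0.21510566]), 'qd': array([-0.00016336, -0.00093639,  0.00068309, -0.00024607, -0.00056028,
        0.00124688,  0.00054419]), 'joint_torque': array([-2.45878928e-04, -5.27559292e+01, -1.26659866e+00, -1.53432387e+01,
       -5.25467203e-02,  6.54935764e-03,  1.53907226e-04]), 'tool_pos': array([0.26362985, 0.56603373, 0.25991588]), 'eef_rot': array([ 2.16133970e-01,  9.76363294e-01, -8.99126454e-04, -1.26429443e-04]), 'contact_force': array([ 0.11000078, -0.64496349,  0.08389022]), 'moment': array([-0.01404914, -0.06274085, -0.02111199]), 'opening': 0.997137230107091}
['Unreachable', 'finger_overhang'] 0.022
scene {'mtx': array([[372.75319533,   0.        , 321.24264475],
       [  0.        , 372.75319533, 199.7967935 ],
       [  0.        ,   0.        ,   1.        ]]), 'k1': 0.02403510916559302, 'extrinsics': array([[-0.85555694, -0.35602762,  0.37585457,  0.94139645],
       [ 0.5176798 , -0.58065924,  0.62836491,  0.600293  ],
       [-0.00547184,  0.73217428,
[... 399 characters left out ...]
02363766,  0.01473424],
       [ 0.01970194,  0.16496638,  0.98610239,  1.01486536],
       [ 0.        ,  0.        ,  0.        ,  1.        ]])}
wrist {'mtx': array([[336.38373009,   0.        , 318.55922324],
       [  0.        , 336.38373009, 197.68843847],
       [  0.        ,   0.        ,   1.        ]]), 'k1': -0.06868098927282892, 'T_tool_cam': array([[ 1.91344200e-04,  9.59453084e-01,  2.81868308e-01,
         7.35679228e-02],
       [ 9.99999526e-01, -4.52776765e-04,  8.62367097e-04,
        -5.70454857e-04],
       [ 9.55024191e-04,  2.81868009e-01, -9.59452716e-01,
        -1.23790508e-01],
       [ 0.00000000e+00,  0.00000000e+00,  0.00000000e+00,
         1.00000000e+00]])}
```

View pics/scene0.png

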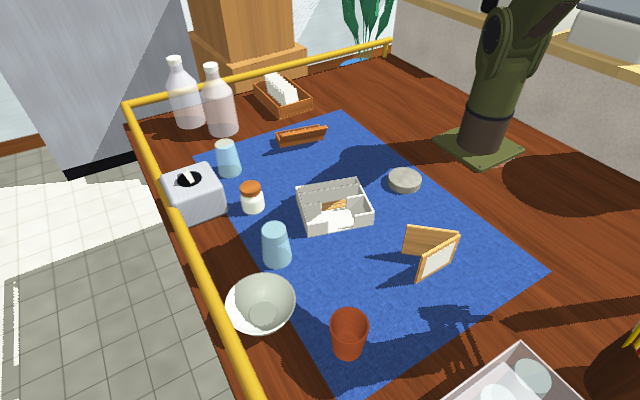

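View pics/top0.png

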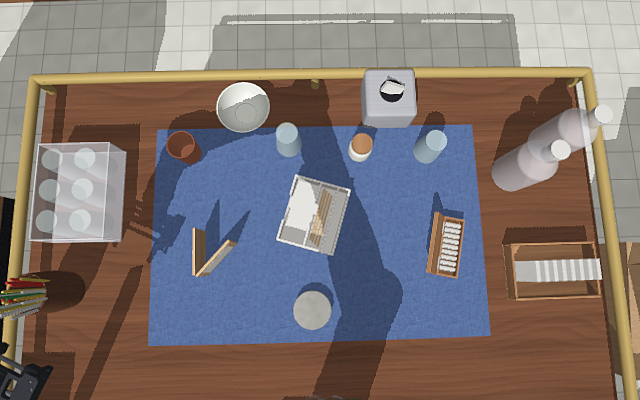

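View pics/wrist0.png

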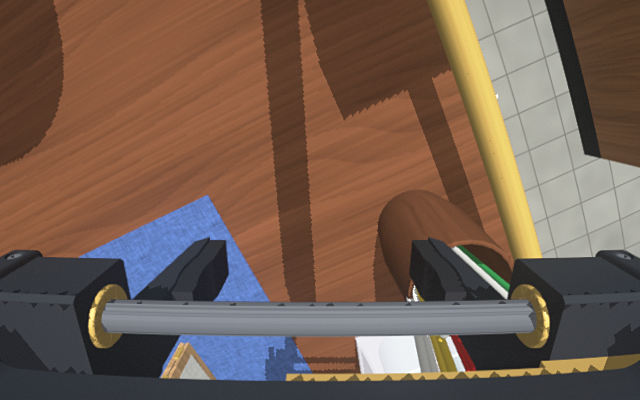

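The views show the caddy on the right in the top view, around (445,246), with its lid leaning out. The menu board is open in a V around (212,252) and the case is at (313,215). The cup is at (183,148), with the tumblers at (288,140) and (430,146) and the jar at (360,147).

```bash
cat > h.py <<'E'
import numpy as np, cv2
from plant import camera_model, get_state
from scipy.spatial.transform import Rotation as R
def cam(n, st=None):
    c=camera_model(n); 
    if n=="wrist":
        T=np.eye(4); T[:3,:3]=R.from_quat(st["eef_rot"]).as_matrix(); T[:3,3]=st["tool_pos"]
        E=T@c["T_tool_cam"]
    else: E=c["extrinsics"]
    return c["mtx"],c["k1"],E
def proj(P,n,st=None):
    K,k,E=cam(n,st); P=np.atleast_2d(P); p=(P-E[:3,3])@E[:3,:3]
    s=np.c_[p[:,0]/-p[:,2],p[:,1]/p[:,2]]
    s=s*(1+k*(s**2).sum(1))[:,None]
    return s@K[:2,:2].T+K[:2,2]
def ray(uv,n,st=None):
    K,k,E=cam(n,st); d=(np.asarray(uv,float)-K[:2,2])/K[0,0]
    s=d.copy()
    for _ in range(20): s=d/(1+k*(s@s))
    v=E[:3,:3]@np.array([s[0],-s[1],-1.0]); return E[:3,3],v
def at_z(uv,z,n,st=None):
    o,v=ray(uv,n,st); return o+v*(z-o[2])/v[2]
def tri(l):
    A=np.zeros((3,3));b=np.zeros(3)
    for uv,n,st in l:
        o,v=ray(uv,n,st); v=v/np.linalg.norm(v);M=np.eye(3)-np.outer(v,v);A+=M;b+=M@o
    return np.linalg.solve(A,b)
def crop(src,dst,x0,y0,x1,y1,f):
    im=cv2.imread(src)[y0:y1,x0:x1]; im=cv2.resize(im,None,fx=f,fy=f,interpolation=cv2.INTER_CUBIC)
    for i in range(0,x1-x0,20): cv2.putText(im,str(x0+i),(i*f,10),0,.35,(0,0,255),1); cv2.line(im,(i*f,12),(i*f,18),(0,0,255),1)
    for i in range(0,y1-y0,20): cv2.putText(im,str(y0+i),(0,i*f+4),0,.35,(0,0,255),1)
    cv2.imwrite(dst,im)
E
python3 - <<'E'
from h import *
from plant import mark_of
z={'case':0,'case_bay':.004,'case_slot':.004,'caddy_center':.02,'folder_center':.0475,'folder_hinge':.0475,'tumbler_a_center':.05,'jar_center':.0375,'cup_center':.0425}
for t in z:
    m={}
    for n in("top","scene"):
        for d in mark_of(t,n)[:2]:
            uv=d["pixel"][::-1]; print(t,n,round(d["p"],2),np.round(uv,1),np.round(at_z(uv,z[t],n),3))
crop("pics/top0.png","pics/top0a.png",160,160,360,300,4)
crop("pics/top0.png","pics/top0b.png",410,190,490,290,6)
crop("pics/scene0.png","pics/sc0a.png",260,110,480,290,3)
E
```

```text
case top 0.67 [314.  215.3] [0.557 0.01  0.   ]
case scene 0.66 [332.8 209.8] [0.551 0.007 0.   ]
case_bay top 0.93 [299.8 210.9] [0.568 0.047 0.004]
case_bay scene 0.79 [338.5 219.8] [0.56  0.049 0.004]
case_slot top 0.85 [336.1 221.5] [ 0.538 -0.047  0.004]
case_slot top 0.7 [201.  251.3] [0.47  0.301 0.004]
case_slot scene 0.95 [326.7 198.8] [ 0.544 -0.034  0.004]
caddy_center top 0.56 [448.2 244.3] [ 0.471 -0.332  0.02 ]
caddy_center scene 0.96 [297.9 135.1] [ 0.472 -0.33   0.02 ]
folder_center top 0.61 [200.3 250.5] [0.47  0.29  0.047]
folder_center top 0.3 [335.  222.3] [ 0.532 -0.042  0.047]
folder_center scene 0.61 [433.6 256.5] [0.468 0.286 0.047]
folder_hinge top 0.85 [198.9 269.6] [0.424 0.293 0.047]
folder_hinge scene 0.57 [452.2 247.1] [0.414 0.288 0.048]
tumbler_a_center top 0.92 [288.6 139.8] [0.747 0.071 0.05 ]
tumbler_a_center scene 0.78 [272.2 244.7] [0.756 0.073 0.05 ]
jar_center top 0.6 [358.1 145. ] [ 0.733 -0.109  0.037]
jar_center scene 0.61 [250.6 194.4] [ 0.726 -0.123  0.037]
cup_center top 0.97 [187.3 147. ] [0.736 0.332 0.042]
cup_center scene 0.77 [347.  336.9] [0.732 0.339 0.042]
```

View pics/top0a.png

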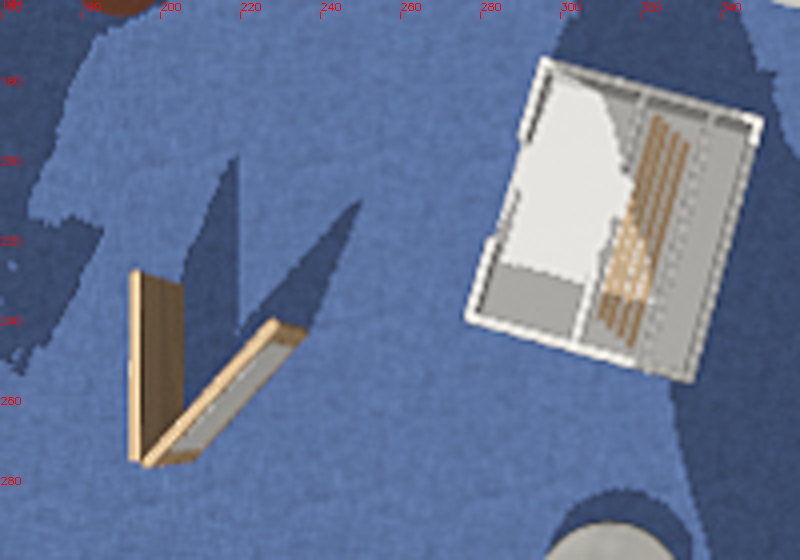

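View pics/top0b.png

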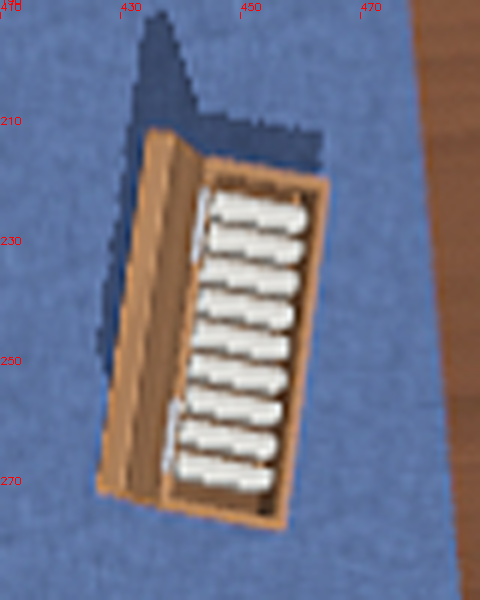

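View pics/sc0a.png

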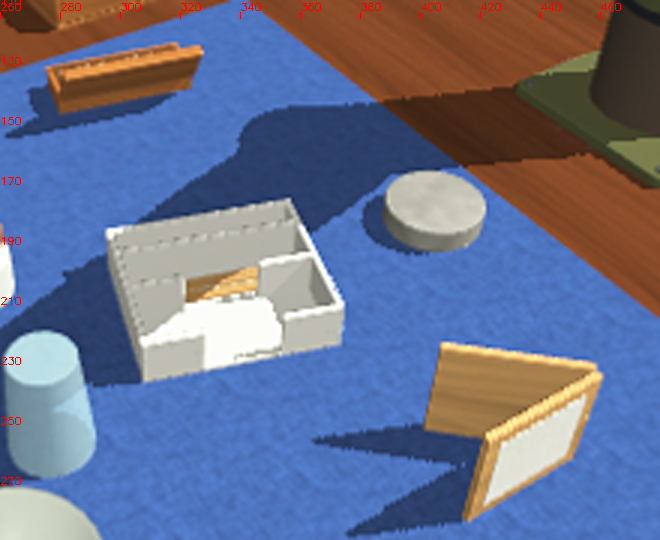

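```bash
cat > fit.py <<'E'
from h import *
from scipy.optimize import least_squares
def T(p,pts):
    c,s=np.cos(p[2]),np.sin(p[2]); pts=np.asarray(pts,float)
    return np.c_[p[0]+c*pts[:,0]-s*pts[:,1],p[1]+s*pts[:,0]+c*pts[:,1],pts[:,2]]
def t4(l,x0,y0,f): return [( (a+.5)/f-.5+x0,(b+.5)/f-.5+y0) for a,b in l]
top4=lambda *l:t4(l,160,160,4); top6=lambda *l:t4(l,410,190,6); sc=lambda *l:t4(l,260,110,3)
def fit(model,obs,p0):
    def f(p):
        P=model(p); return np.concatenate([(proj(P[i],n)[0]-uv) for i,n,uv in obs])
    s=least_squares(f,p0,loss='soft_l1'); return s.x,f(s.x).reshape(-1,2)
# case rim
def case(p): return T(p,[(86,73,46),(86,-73,46),(-86,-73,46),(-86,73,46)]/np.array(1000.))
E
python3 - <<'E'
from fit import *
ob=[(i,"top",u) for i,u in enumerate(top4((545,57),(762,117),(692,383),(466,320)))]
ob2=[(i,"scene",u) for i,u in zip([0,1,2,3],sc((143,345),(107,232),(291,199),(343,302)))]
for o in (ob,ob2,ob+ob2):
    x,rs=fit(case,o,[.555,.01,-.25]); print(np.round(x,4),np.round(rs,1).tolist())
def cad(p): return np.r_[T(p,[(75,27,28),(75,-27,28),(-75,-27,28),(-75,27,28)]/np.array(1000.))]
ob=[(i,"top",u) for i,u in enumerate(top6((205,157),(330,178),(285,528),(160,507)))]
x,rs=fit(cad,ob,[.47,-.33,-.1]); print(np.round(x,4),np.round(rs,1).tolist())
# folder: params hinge... center x,y,yaw,a
def fol(p):
    x,y,th,a=p; hx,hy=x-.055*np.cos(th),y-.055*np.sin(th)
    A=T((hx,hy,th),[(0,.007,.095),(.110,.007,.095),(.110,0,.095),(.11,.007,0)])
    B=T((hx,hy,th-a),[(0.,-.007,.095),(.110,-.007,.095),(.110,0,.095),(.11,-.007,0)])
    return np.r_[A,B]
u=top4((131,460),(131,270),(141,270),(147,466),(283,323),(272,318),(306,330))
ob=[(i,"top",v) for i,v in zip([0,1,2,4,5,6,7],u)]
v=sc((602,375),(486,440),(468,520),(595,362),(442,344),(426,430))
ob2=[(i,"scene",w) for i,w in zip([0,1,3,4,5,7],v)]
for o in (ob,ob2,ob+ob2):
    x,rs=fit(fol,o,[.47,.29,0,.7]); print(np.round(x,4),np.round(rs,1).tolist())
E
```

```text
[ 0.5544  0.0105 -0.2951] [[-0.7, -0.0], [0.6, 0.2], [0.3, -0.0], [-0.3, -0.2]]
[ 0.5527  0.0118 -0.2887] [[-0.0, 0.0], [-0.4, -0.9], [-0.5, -0.5], [1.0, 1.3]]
[ 0.5537  0.0112 -0.292 ] [[-1.1, 0.3], [0.3, 0.4], [0.2, 0.2], [-0.4, 0.2], [-0.6, -0.1], [-0.8, -1.0], [-0.8, -0.4], [0.5, 1.4]]
[ 0.4658 -0.3344 -0.2055] [[0.1, -0.2], [-0.2, 0.0], [0.2, 0.3], [-0.1, -0.1]]
[0.469  0.2894 0.0187 0.7616] [[-0.6, -0.1], [-0.2, -0.1], [0.2, -0.2], [0.6, 0.3], [-0.7, 0.1], [-0.2, -0.6], [1.3, 0.4]]
[0.4658 0.2889 0.0049 0.6979] [[0.8, 0.1], [0.8, -0.3], [-0.9, 0.2], [0.3, -0.1], [-0.4, 0.6], [-1.0, -0.7]]
[0.4678 0.2893 0.0099 0.7365] [[-0.7, 0.5], [-0.0, 0.4], [0.5, 0.3], [0.5, 0.9], [-1.4, 0.1], [-0.9, -0.6], [0.7, 0.4], [0.3, 0.4], [0.4, 0.3], [-1.3, 0.8], [-0.2, 0.3], [-0.9, -0.3], [-1.5, -1.5]]
```

```bash
cat >> h.py <<'E'
def go(x,y,z,ya=None,st=None,p0=None,ya0=None):
    """ya: desired world angle(deg) of tool y; prints row"""
    st=st or get_state(); M=R.from_quat(st["eef_rot"]).as_matrix()
    d=np.array([x,y,z])-st["tool_pos"]; s=M.T@d/.75
    cur=np.degrees(np.arctan2(M[1,1],M[0,1]))
    t=0 if ya is None else -np.radians((ya-cur+180)%360-180)/2
    print("cur",np.round(st["tool_pos"],4),"yA",round(cur,2),"F",np.round(st["contact_force"],1),"op",round(st["opening"]*88.1,1),"t",round(st["clock"],2))
    print("row",np.round(s,4).tolist(),round(t,4),"rows>=",int(np.ceil(max(np.linalg.norm(d)/.0417,abs(t)*2/np.radians(7.16)))))
E
python3 - <<'E'
from fit import *
go(.5,.1,.27,20)
p=[.4658,-.3344,-.2055]
for th in (95,105,110,115,120,125,130):
    t=np.radians(th); y=.027-.054*np.cos(t)+.012*np.sin(t); z=.028+.054*np.sin(t)+.012*np.cos(t)
    y2=.027-.054*np.cos(t); z2=.028+.054*np.sin(t)
    P=T(p,[(.075,y,z),(-.075,y,z),(.075,y2,z2),(-.075,y2,z2)])
    print(th,np.round((proj(P,"top")-[410,190])*6,0).tolist(),np.round((proj(P,"scene")-[260,110])*3,0).tolist())
E
```

```text
cur [0.2639 0.5666 0.2608] yA 65.03 F [ 1.   0.9 -0.8] op 88.3 t 1.05
row [-0.5481, -0.4311, -0.0124] 0.393 rows>= 13
95 [[206.0, 130.0], [157.0, 500.0], [235.0, 135.0], [188.0, 506.0]] [[56.0, 57.0], [195.0, 31.0], [53.0, 50.0], [191.0, 24.0]]
105 [[181.0, 128.0], [132.0, 496.0], [212.0, 132.0], [163.0, 502.0]] [[58.0, 65.0], [198.0, 38.0], [55.0, 56.0], [194.0, 30.0]]
110 [[169.0, 126.0], [120.0, 494.0], [200.0, 130.0], [151.0, 500.0]] [[60.0, 69.0], [199.0, 42.0], [57.0, 60.0], [195.0, 33.0]]
115 [[158.0, 126.0], [108.0, 492.0], [188.0, 129.0], [139.0, 497.0]] [[61.0, 73.0], [200.0, 46.0], [58.0, 63.0], [197.0, 37.0]]
120 [[147.0, 125.0], [97.0, 490.0], [176.0, 128.0], [127.0, 495.0]] [[62.0, 78.0], [202.0, 51.0], [59.0, 67.0], [198.0, 40.0]]
125 [[136.0, 125.0], [86.0, 489.0], [164.0, 127.0], [115.0, 494.0]] [[63.0, 82.0], [203.0, 55.0], [60.0, 71.0], [199.0, 45.0]]
130 [[126.0, 124.0], [76.0, 487.0], [153.0, 126.0], [104.0, 492.0]] [[64.0, 87.0], [204.0, 60.0], [61.0, 76.0], [201.0, 49.0]]
```

Request:
{"method": "jog_arm", "body": {"rows": [[[-0.548,-0.431,-0.012],0.393],[[-0.548,-0.431,-0.012],0.393],[[-0.548,-0.431,-0.012],0.393],[[-0.548,-0.431,-0.012],0.393],[[-0.548,-0.431,-0.012],0.393],[[-0.548,-0.431,-0.012],0.393],[[-0.548,-0.431,-0.012],0.393],[[-0.548,-0.431,-0.012],0.393],[[-0.548,-0.431,-0.012],0.393],[[-0.548,-0.431,-0.012],0.393],[[-0.548,-0.431,-0.012],0.393],[[-0.548,-0.431,-0.012],0.393],[[-0.548,-0.431,-0.012],0.393],[[-0.548,-0.431,-0.012],0.393]], "gripper": 0, "newtons": 10}}

```text
clock: 2.22
tool_pos: [0.5026, 0.0933, 0.27]
eef_rot: [0.578, 0.816, -0.001, 0.002]
contact_force: [0.8, -0.1, -0.2]
opening: 0.006
```

```bash
python3 - <<'E'
from fit import *
p=[.4658,-.3344,-.2055]
q=T(p,[(0,.10,.20)])[0]; print(q)
go(*q,-11.8)
E
```

```text
[ 0.48620567 -0.23650409  0.2       ]
cur [0.5026 0.0933 0.27  ] yA 19.4 F [ 0.8 -0.1 -0.2] op 0.5 t 2.22
row [-0.4071, -0.1668, 0.0948] 0.2722 rows>= 9
```

Request:
{"method": "jog_arm", "body": {"rows": [[[-0.407,-0.167,0.095],0.272],[[-0.407,-0.167,0.095],0.272],[[-0.407,-0.167,0.095],0.272],[[-0.407,-0.167,0.095],0.272],[[-0.407,-0.167,0.095],0.272],[[-0.407,-0.167,0.095],0.272],[[-0.407,-0.167,0.095],0.272],[[-0.407,-0.167,0.095],0.272],[[-0.407,-0.167,0.095],0.272],[[-0.407,-0.167,0.095],0.272],[[-0.407,-0.167,0.095],0.272],[[-0.407,-0.167,0.095],0.272],[[-0.407,-0.167,0.095],0.272]]}}

```text
clock: 3.3
tool_pos: [0.4875, -0.227, 0.1987]
eef_rot: [0.771, 0.636, 0.001, -0.0]
contact_force: [-0.1, 0.2, -0.1]
opening: 0.009
```

```bash
python3 - <<'E'
from fit import *
from plant import snapshot
st=get_state(); im=snapshot("wrist")[:,:,::-1].copy()
p=[.4658,-.3344,-.2055]
pts=proj(cad(p) if 'cad' in globals() else T(p,[(.075,.027,.028),(.075,-.027,.028),(-.075,-.027,.028),(-.075,.027,.028)]),"wrist",st)
print(pts)
cv2.imwrite("pics/w1.png",im)
for u in pts: cv2.circle(im,tuple(int(round(a)) for a in u),3,(0,255,0),1)
cv2.imwrite("pics/w1m.png",im)
go(.5,.1,.2,-11.8)
E
```

```text
[[395.81710003 265.82165307]
 [391.23597891 312.85611203]
 [245.20289602 310.99428627]
 [242.20057628 263.77314278]]
cur [ 0.4874 -0.2274  0.1988] yA -10.97 F [0.7 0.7 0.3] op 0.6 t 3.35
row [0.4317, -0.0666, -0.0012] 0.0072 rows>= 8
```

View pics/w1m.png

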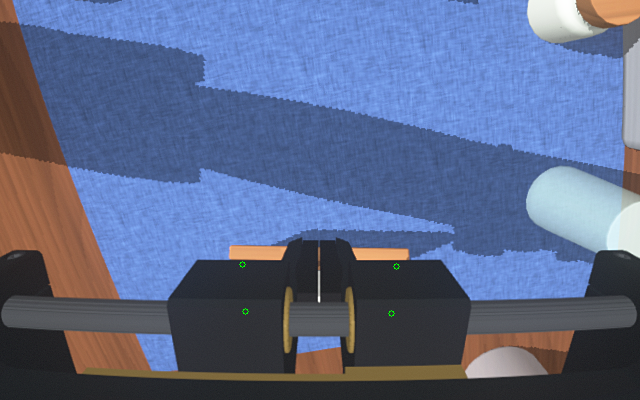

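```bash
python3 - <<'E'
from fit import *
st=get_state()
p=[.4658,-.3344,-.2055]
t=np.radians(119); y=.027-.054*np.cos(t)+.012*np.sin(t); z=.028+.054*np.sin(t)+.012*np.cos(t)
y2=.027-.054*np.cos(t); z2=.028+.054*np.sin(t)
print(y,z,proj(T(p,[(.075,y,z),(-.075,y,z),(.075,y2,z2),(-.075,y2,z2)]),"wrist",st).round(1).tolist())
for (yc,zt) in ((.095,.065),(.095,.058),(.060,.058),(.035,.058),(.010,.058),(0,.052),(-.005,.044),(-.005,.040),(-.005,.038)):
    q=T(p,[(0,yc,zt+.022)])[0]; print(yc,zt); go(*q,-11.8,st=st)
E
```

```text
0.06367515597897495 0.06941174874257133 [[410.4, 249.2], [229.0, 246.8], [411.0, 263.9], [228.1, 261.5]]
0.095 0.065
cur [ 0.4874 -0.2274  0.1988] yA -10.97 F [0.7 0.7 0.3] op 0.6 t 3.35
row [-0.0191, 0.0006, 0.149] 0.0072 rows>= 3
0.095 0.058
cur [ 0.4874 -0.2274  0.1988] yA -10.97 F [0.7 0.7 0.3] op 0.6 t 3.35
row [-0.0191, 0.0006, 0.1584] 0.0072 rows>= 3
0.06 0.058
cur [ 0.4874 -0.2274  0.1988] yA -10.97 F [0.7 0.7 0.3] op 0.6 t 3.35
row [-0.0658, -0.0001, 0.1583] 0.0072 rows>= 4
0.035 0.058
cur [ 0.4874 -0.2274  0.1988] yA -10.97 F [0.7 0.7 0.3] op 0.6 t 3.35
row [-0.0991, -0.0005, 0.1583] 0.0072 rows>= 4
0.01 0.058
cur [ 0.4874 -0.2274  0.1988] yA -10.97 F [0.7 0.7 0.3] op 0.6 t 3.35
row [-0.1324, -0.001, 0.1583] 0.0072 rows>= 4
0 0.052
cur [ 0.4874 -0.2274  0.1988] yA -10.97 F [0.7 0.7 0.3] op 0.6 t 3.35
row [-0.1458, -0.0012, 0.1662] 0.0072 rows>= 4
-0.005 0.044
cur [ 0.4874 -0.2274  0.1988] yA -10.97 F [0.7 0.7 0.3] op 0.6 t 3.35
row [-0.1524, -0.0013, 0.1769] 0.0072 rows>= 5
-0.005 0.04
cur [ 0.4874 -0.2274  0.1988] yA -10.97 F [0.7 0.7 0.3] op 0.6 t 3.35
row [-0.1524, -0.0013, 0.1822] 0.0072 rows>= 5
-0.005 0.038
cur [ 0.4874 -0.2274  0.1988] yA -10.97 F [0.7 0.7 0.3] op 0.6 t 3.35
row [-0.1524, -0.0013, 0.1849] 0.0072 rows>= 5
```

Request:
{"method": "jog_arm", "body": {"rows": [[[0,0,0.05],0],[[0,0,0.1],0],[[0,0,0.14],0],[[0,0,0.158],0],[[0,0,0.158],0],[[0,0,0.158],0]]}}

```text
clock: 3.85
tool_pos: [0.4868, -0.2285, 0.0798]
eef_rot: [0.772, 0.636, -0.0, -0.001]
contact_force: [0.6, -0.3, 0.7]
opening: 0.007
```

```bash
python3 - <<'E'
from fit import *
st=get_state()
p=[.4658,-.3344,-.2055]
for (yc,zt) in ((.060,.058),(.035,.058),(.010,.058),(0,.052),(-.005,.044),(-.005,.040)):
    q=T(p,[(0,yc,zt+.022)])[0]; print(yc,zt); go(*q,-11.8,st=st)
E
```

```text
0.06 0.058
cur [ 0.4868 -0.2285  0.0798] yA -11.08 F [ 0.6 -0.3  0.7] op 0.6 t 3.85
row [-0.064, 0.0006, -0.0003] 0.0063 rows>= 2
0.035 0.058
cur [ 0.4868 -0.2285  0.0798] yA -11.08 F [ 0.6 -0.3  0.7] op 0.6 t 3.85
row [-0.0973, 0.0002, -0.0003] 0.0063 rows>= 2
0.01 0.058
cur [ 0.4868 -0.2285  0.0798] yA -11.08 F [ 0.6 -0.3  0.7] op 0.6 t 3.85
row [-0.1306, -0.0002, -0.0003] 0.0063 rows>= 3
0 0.052
cur [ 0.4868 -0.2285  0.0798] yA -11.08 F [ 0.6 -0.3  0.7] op 0.6 t 3.85
row [-0.144, -0.0004, 0.0077] 0.0063 rows>= 3
-0.005 0.044
cur [ 0.4868 -0.2285  0.0798] yA -11.08 F [ 0.6 -0.3  0.7] op 0.6 t 3.85
row [-0.1506, -0.0005, 0.0183] 0.0063 rows>= 3
-0.005 0.04
cur [ 0.4868 -0.2285  0.0798] yA -11.08 F [ 0.6 -0.3  0.7] op 0.6 t 3.85
row [-0.1506, -0.0005, 0.0237] 0.0063 rows>= 3
```

Request:
{"method": "jog_arm", "body": {"rows": [[[-0.02,0,0],0.006],[[-0.036,0,0],0.006],[[-0.045,0,0],0.006],[[-0.054,0,0],0.006],[[-0.063,0,0],0.006],[[-0.072,0,0],0.006],[[-0.081,0,0],0.006],[[-0.09,0,0],0.006],[[-0.099,0,0],0.006],[[-0.108,0,0],0.006],[[-0.117,0,0],0.006],[[-0.126,0,0],0.006],[[-0.131,0,0],0.006],[[-0.131,0,0],0.006]]}}

```text
clock: 5.02
tool_pos: [0.4671, -0.3276, 0.0799]
eef_rot: [0.777, 0.63, -0.0, 0.0]
contact_force: [-0.6, -0.7, 0.3]
opening: 0.004
```

```bash
python3 - <<'E'
from fit import *
from plant import snapshot
cv2.imwrite("pics/s2.png",snapshot("scene")[:,:,::-1])
cv2.imwrite("pics/t2.png",snapshot("top")[:,:,::-1])
crop("pics/s2.png","pics/s2a.png",220,40,420,180,3); crop("pics/t2.png","pics/t2a.png",390,180,510,300,4)
a=cv2.imread("pics/s2a.png");b=cv2.imread("pics/t2a.png"); h=max(a.shape[0],b.shape[0])
a=cv2.resize(a,(400,280)); b=cv2.resize(b,(390,390)); c=np.zeros((390,790,3),np.uint8); c[:280,:400]=a; c[:,400:]=b; cv2.imwrite("pics/m2.png",c)
st=get_state();p=[.4658,-.3344,-.2055]
for (yc,zt) in ((0,.052),(-.005,.044),(-.005,.040)):
    q=T(p,[(0,yc,zt+.022)])[0]; print(yc,zt); go(*q,-11.8,st=st)
E
```

```text
0 0.052
cur [ 0.4675 -0.326   0.0799] yA -11.87 F [ 0.2  0.2 -0.4] op 0.5 t 5.12
row [-0.0114, 0.0, 0.0078] -0.0006 rows>= 1
-0.005 0.044
cur [ 0.4675 -0.326   0.0799] yA -11.87 F [ 0.2  0.2 -0.4] op 0.5 t 5.12
row [-0.0181, 0.0, 0.0185] -0.0006 rows>= 1
-0.005 0.04
cur [ 0.4675 -0.326   0.0799] yA -11.87 F [ 0.2  0.2 -0.4] op 0.5 t 5.12
row [-0.0181, 0.0, 0.0238] -0.0006 rows>= 1
```

View pics/m2.png

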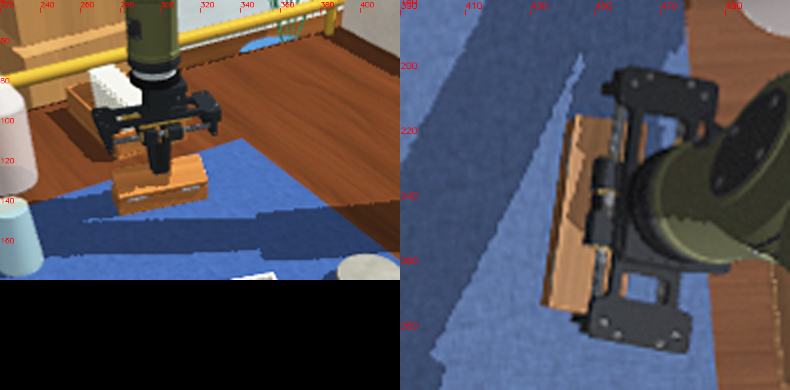

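The lid is tipped forward about 30–40° under the fingertips. Next I press it down.

Request:
{"method": "jog_arm", "body": {"rows": [[[-0.006,0,0.004],0],[[-0.012,0,0.008],0],[[-0.015,0,0.012],0],[[-0.018,0,0.016],0],[[-0.018,0,0.019],0],[[-0.018,0,0.022],0],[[-0.018,0,0.024],0],[[-0.018,0,0.0255],0],[[-0.018,0,0.0255],0]]}}

```text
clock: 5.87
tool_pos: [0.4647, -0.3393, 0.0624]
eef_rot: [0.776, 0.63, -0.0, 0.0]
contact_force: [-3.0, 1.3, 13.5]
opening: 0.007
```

```bash
python3 - <<'E'
from fit import *
go(.4658,-.3344,.062)
E
```

```text
cur [ 0.4647 -0.3393  0.0624] yA -11.86 F [-3.   1.3 13.5] op 0.6 t 5.87
row [0.0067, 0.0001, 0.0005] 0 rows>= 1
```

Request:
{"method": "jog_arm", "body": {"rows": [[[-0.018,0,-0.02],0],[[-0.018,0,-0.07],0],[[-0.018,0,-0.12],0],[[-0.018,0,-0.16],0]]}}

```text
clock: 6.2
tool_pos: [0.4622, -0.3526, 0.1829]
eef_rot: [0.776, 0.63, 0.0, 0.0]
contact_force: [0.7, -0.4, 0.7]
opening: 0.006
```

```bash
python3 - <<'E'
from fit import *
st=get_state()
x,y,th,a=.4678,.2893,.0099,.7365
h=np.array([x-.055*np.cos(th),y-.055*np.sin(th)]); m=th-a/2
for d in (.06,.065,.07):
    print(d,h+d*np.array([np.cos(m),np.sin(m)]))
print(h,np.degrees(m))
go(.5,.05,.26,20,st=st); 
go(.4,.3,.26,69.5,st=st)
E
```

```text
0.06 [0.4689913  0.26771174]
0.065 [0.47367369 0.26595809]
0.07 [0.47835607 0.26420444]
[0.4128027  0.28875551] -20.53194258851305
cur [ 0.4622 -0.3526  0.1829] yA -11.87 F [ 0.7 -0.4  0.7] op 0.5 t 6.2
row [0.5356, -0.061, -0.103] -0.2781 rows>= 10
cur [ 0.4622 -0.3526  0.1829] yA -11.87 F [ 0.7 -0.4  0.7] op 0.5 t 6.2
row [0.8344, -0.26, -0.1033] -0.7101 rows>= 16
```

```bash
python3 - <<'E'
from fit import *
st=get_state()
go(.55,.235,.26,69.5,st=st)
E
```

```text
cur [ 0.4622 -0.3526  0.1829] yA -11.87 F [ 0.7 -0.4  0.7] op 0.5 t 6.2
row [0.7907, -0.0465, -0.1031] -0.7101 rows>= 15
```

Request:
{"method": "jog_arm", "body": {"rows": [[[0.05,-0.003,-0.03],-0.05],[[0.79,-0.046,-0.103],-0.71],[[0.79,-0.046,-0.103],-0.71],[[0.79,-0.046,-0.103],-0.71],[[0.79,-0.046,-0.103],-0.71],[[0.79,-0.046,-0.103],-0.71],[[0.79,-0.046,-0.103],-0.71],[[0.79,-0.046,-0.103],-0.71],[[0.79,-0.046,-0.103],-0.71],[[0.79,-0.046,-0.103],-0.71],[[0.79,-0.046,-0.103],-0.71],[[0.79,-0.046,-0.103],-0.71],[[0.79,-0.046,-0.103],-0.71],[[0.79,-0.046,-0.103],-0.71],[[0.79,-0.046,-0.103],-0.71],[[0.79,-0.046,-0.103],-0.71],[[0.79,-0.046,-0.103],-0.71],[[0.79,-0.046,-0.103],-0.71],[[0.79,-0.046,-0.103],-0.71]], "gripper": 88}}

```text
clock: 7.78
tool_pos: [0.5501, 0.2322, 0.2577]
eef_rot: [0.179, 0.984, -0.001, -0.0]
contact_force: [-0.8, 0.9, -0.8]
opening: 0.999
```

```bash
cat >> fit.py <<'E'
def fol(p):
    x,y,th,a=p; hx,hy=x-.055*np.cos(th),y-.055*np.sin(th)
    A=T((hx,hy,th),[(0,.007,.095),(.110,.007,.095),(.110,0,.095),(.11,.007,0)])
    B=T((hx,hy,th-a),[(0.,-.007,.095),(.110,-.007,.095),(.110,0,.095),(.11,-.007,0)])
    return np.r_[A,B]
def cad(p): return np.r_[T(p,[(75,27,40),(75,-27,40),(-75,-27,40),(-75,27,40)]/np.array(1000.))]
E
python3 - <<'E'
from fit import *
from plant import snapshot
st=get_state(); im=snapshot("wrist")[:,:,::-1].copy()
cv2.imwrite("pics/w3.png",im)
for u in proj(fol([.4678,.2893,.0099,.7365]),"wrist",st): cv2.circle(im,tuple(int(round(a)) for a in u),3,(0,255,0),1)
cv2.imwrite("pics/w3m.png",im)
t=snapshot("top")[:,:,::-1].copy(); cv2.imwrite("pics/t3.png",t)
crop("pics/t3.png","pics/t3a.png",410,190,490,290,6)
go(.5,.1,.2,69.5)
E
```

```text
cur [0.5502 0.2326 0.2579] yA 69.36 F [ 0.1 -1.  -0.3] op 88.0 t 7.88
row [0.0003, -0.1889, 0.0775] -0.0012 rows>= 4
```

View pics/w3m.png

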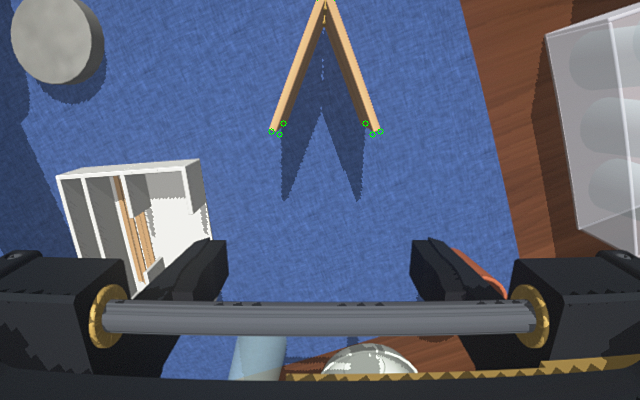

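View pics/t3a.png

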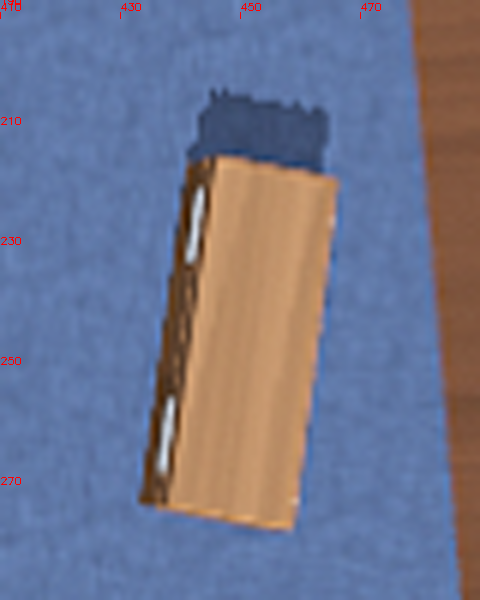

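```bash
python3 - <<'E'
from fit import *
go(.4737,.266,.20,69.5); go(.4737,.266,.067,69.5)
ob=[(i,"top",u) for i,u in enumerate(top6((215,155),(338,180),(293,530),(167,505)))]
x,rs=fit(cad,ob,[.47,-.33,-.1]); print(np.round(x,4),np.round(rs,1).tolist())
E
```

```text
cur [0.5502 0.2326 0.2579] yA 69.36 F [ 0.1 -1.  -0.3] op 88.0 t 7.88
row [0.1112, 0.0059, 0.0772] -0.0012 rows>= 3
cur [0.5502 0.2326 0.2579] yA 69.36 F [ 0.1 -1.  -0.3] op 88.0 t 7.88
row [0.1112, 0.0061, 0.2546] -0.0012 rows>= 5
[ 0.4654 -0.3336 -0.2136] [[-0.0, -0.3], [0.3, -0.5], [0.1, 0.3], [-0.3, 0.5]]
```

Request:
{"method": "jog_arm", "body": {"rows": [[[0.055,0.003,0.03],0],[[0.111,0.006,0.07],0],[[0.111,0.006,0.1],0],[[0.111,0.006,0.13],0],[[0.111,0.006,0.17],0],[[0.111,0.006,0.21],0],[[0.111,0.006,0.24],0],[[0.111,0.006,0.254],0],[[0.111,0.006,0.254],0]]}}

```text
clock: 8.63
tool_pos: [0.4728, 0.2666, 0.0658]
eef_rot: [0.178, 0.984, -0.001, -0.001]
contact_force: [0.1, -0.8, 1.1]
opening: 0.996
```

```bash
python3 - <<'E'
from fit import *
from plant import snapshot
go(.4737,.266,.067,69.5)
cv2.imwrite("pics/t4.png",snapshot("wrist")[:,:,::-1])
cv2.imwrite("pics/s4.png",snapshot("scene")[:,:,::-1]); crop("pics/s4.png","pics/s4a.png",360,160,520,310,4)
E
```

```text
cur [0.4728 0.2666 0.0658] yA 69.46 F [ 0.1 -0.8  1.1] op 87.8 t 8.63
row [-0.0014, -0.0003, -0.0017] -0.0003 rows>= 1
```

View pics/t4.png

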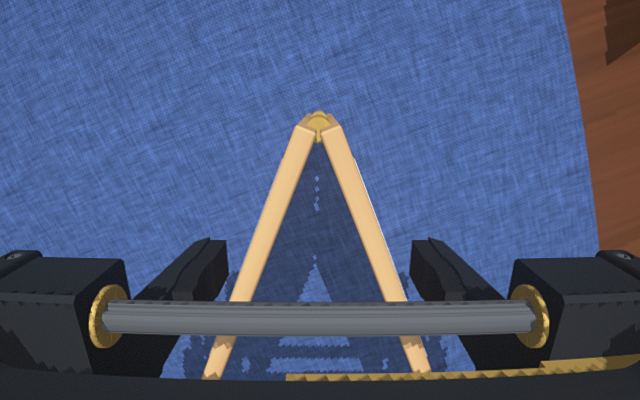

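View pics/s4a.png

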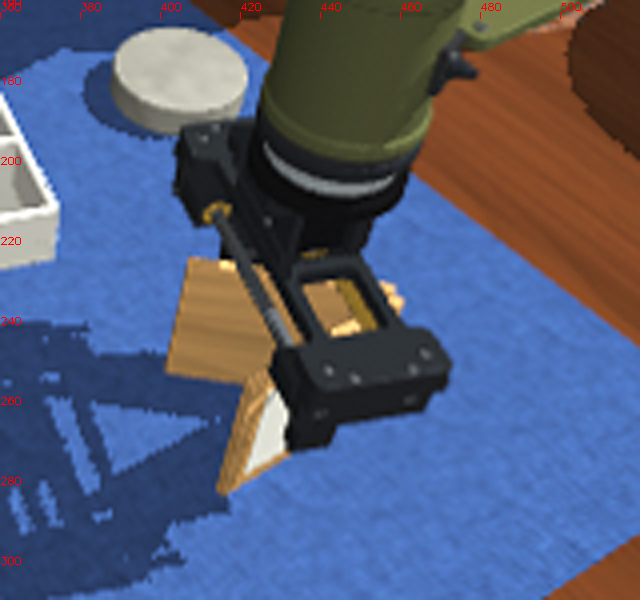

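The board is centred between the open fingers, with its hinge at (319,120) in the wrist view. I'll squeeze gently in stages.

Request:
{"method": "jog_arm", "body": {"rows": [[[0,0,0],0],[[0,0,0],0],[[0,0,0],0],[[0,0,0],0],[[0,0,0],0],[[0,0,0],0]], "gripper": 40, "newtons": 8}}

```text
clock: 9.23
tool_pos: [0.474, 0.2681, 0.068]
eef_rot: [0.178, 0.984, 0.0, 0.0]
contact_force: [0.5, 0.4, 1.3]
opening: 0.57
```

Request:
{"method": "jog_arm", "body": {"rows": [[[0,0,0],0],[[0,0,0],0],[[0,0,0],0],[[0,0,0],0],[[0,0,0],0],[[0,0,0],0],[[0,0,0],0],[[0,0,0],0]], "gripper": 8, "newtons": 15}}

```text
clock: 9.9
tool_pos: [0.4735, 0.2678, 0.0675]
eef_rot: [0.178, 0.984, -0.0, -0.0]
contact_force: [0.1, -0.5, 0.7]
opening: 0.153
```

```bash
python3 - <<'E'
from fit import *
from plant import snapshot
go(.4737,.266,.067,69.5)
cv2.imwrite("pics/w5.png",snapshot("wrist")[:,:,::-1])
E
```

```text
cur [0.4735 0.2678 0.0675] yA 69.51 F [ 0.1 -0.5  0.7] op 13.5 t 9.9
row [-0.0012, -0.0021, 0.0007] 0.0001 rows>= 1
```

View pics/w5.png

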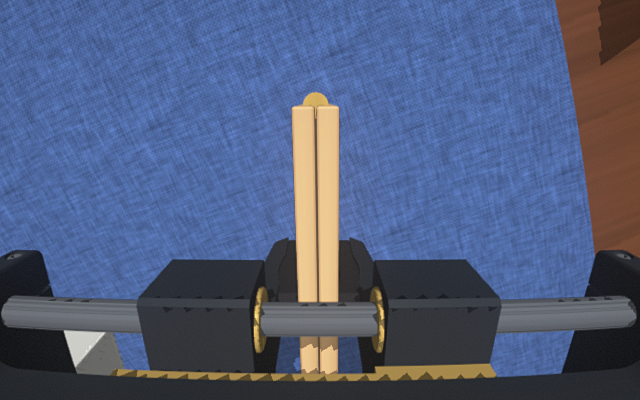

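The board is folded flat, seen as two parallel leaves from x=293 to 339 with no V. One firmer squeeze, then I release it gently.

Request:
{"method": "jog_arm", "body": {"rows": [[[0,0,0],0],[[0,0,0],0],[[0,0,0],0]], "gripper": 8, "newtons": 35}}

```text
clock: 10.2
tool_pos: [0.4735, 0.2678, 0.0675]
eef_rot: [0.178, 0.984, -0.0, -0.0]
contact_force: [-0.1, -0.2, -0.1]
opening: 0.144
```

Request:
{"method": "jog_arm", "body": {"rows": [[[0,0,0],0],[[0,0,0],0],[[0,0,0],0]], "gripper": 24, "newtons": 15}}

```text
clock: 10.45
tool_pos: [0.4738, 0.2681, 0.0676]
eef_rot: [0.178, 0.984, 0.0, 0.0]
contact_force: [0.3, -0.1, -0.6]
opening: 0.272
```

```bash
python3 - <<'E'
from fit import *
from plant import snapshot
st=get_state()
go(.4737,.266,.067,69.5)
im=snapshot("wrist")[:,:,::-1]; cv2.imwrite("pics/w6.png",im)
print(at_z((292,107),.095,"wrist",st),at_z((339,107),.095,"wrist",st))
E
```

```text
cur [0.4738 0.2681 0.0676] yA 69.5 F [ 0.3 -0.1 -0.6] op 23.9 t 10.45
row [-0.0009, -0.0026, 0.0008] 0.0 rows>= 1
[0.40391402 0.28566211 0.095     ] [0.40849337 0.29790628 0.095     ]
```

View pics/w6.png

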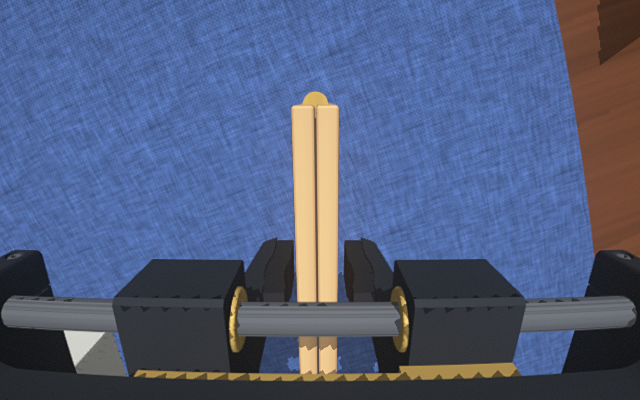

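```bash
python3 - <<'E'
from fit import *
go(.554,-.353,.24,78); go(.4738,.2681,.22,69.5)
E
```

```text
cur [0.4738 0.2681 0.0676] yA 69.5 F [ 0.3 -0.2  0.7] op 24.2 t 10.5
row [-0.3902, -0.7381, -0.2301] -0.0742 rows>= 16
cur [0.4738 0.2681 0.0676] yA 69.5 F [ 0.3 -0.2  0.7] op 24.2 t 10.5
row [-0.0, 0.0001, -0.2032] 0.0 rows>= 4
```

Request:
{"method": "jog_arm", "body": {"rows": [[[0,0,-0.03],0],[[0,0,-0.07],0],[[0,0,-0.115],0],[[0,0,-0.165],0],[[0,0,-0.2],0]], "gripper": 50}}

```text
clock: 10.92
tool_pos: [0.4741, 0.2683, 0.2205]
eef_rot: [0.178, 0.984, 0.001, 0.001]
contact_force: [1.0, 0.9, -0.3]
opening: 0.567
```

```bash
python3 - <<'E'
from fit import *
go(.554,-.353,.24,78)
E
```

```text
cur [0.4741 0.2683 0.2205] yA 69.5 F [ 1.   0.9 -0.3] op 50.0 t 10.92
row [-0.3899, -0.7386, -0.0272] -0.0742 rows>= 16
```

Request:
{"method": "jog_arm", "body": {"rows": [[[-0.39,-0.738,-0.027],-0.074],[[-0.39,-0.738,-0.027],-0.074],[[-0.39,-0.738,-0.027],-0.074],[[-0.39,-0.738,-0.027],-0.074],[[-0.39,-0.738,-0.027],-0.074],[[-0.39,-0.738,-0.027],-0.074],[[-0.39,-0.738,-0.027],-0.074],[[-0.39,-0.738,-0.027],-0.074],[[-0.39,-0.738,-0.027],-0.074],[[-0.39,-0.738,-0.027],-0.074],[[-0.39,-0.738,-0.027],-0.074],[[-0.39,-0.738,-0.027],-0.074],[[-0.39,-0.738,-0.027],-0.074],[[-0.39,-0.738,-0.027],-0.074],[[-0.39,-0.738,-0.027],-0.074],[[-0.39,-0.738,-0.027],-0.074],[[-0.39,-0.738,-0.027],-0.074],[[-0.39,-0.738,-0.027],-0.074],[[-0.39,-0.738,-0.027],-0.074]], "gripper": 88}}

```text
clock: 12.5
tool_pos: [0.5541, -0.3506, 0.2378]
eef_rot: [0.103, 0.995, 0.001, -0.0]
contact_force: [-0.5, 1.2, -1.3]
opening: 0.996
```

```bash
python3 - <<'E'
from fit import *
from plant import snapshot
st=get_state(); print(st["q"])
im=snapshot("wrist")[:,:,::-1].copy(); cv2.imwrite("pics/w7.png",im)
go(.4656,-.334,.2,78)
print(proj(cad([.4656,-.334,-.21]),"wrist",st).round(1).tolist())
cv2.imwrite("pics/t7.png",snapshot("top")[:,:,::-1]); crop("pics/t7.png","pics/t7a.png",160,200,280,300,6)
E
```

```text
[ 0.72931624  0.78432734 -0.45445015  1.47896554  0.38387035  0.96832316
  1.53498022]
cur [ 0.5542 -0.3506  0.2379] yA 78.17 F [0.4 0.5 0.3] op 88.2 t 12.55
row [0.1202, -0.0026, 0.0506] 0.0015 rows>= 3
[[344.5, 162.4], [288.7, 162.2], [285.8, -8.4], [348.2, -8.2]]
```

View pics/w7.png

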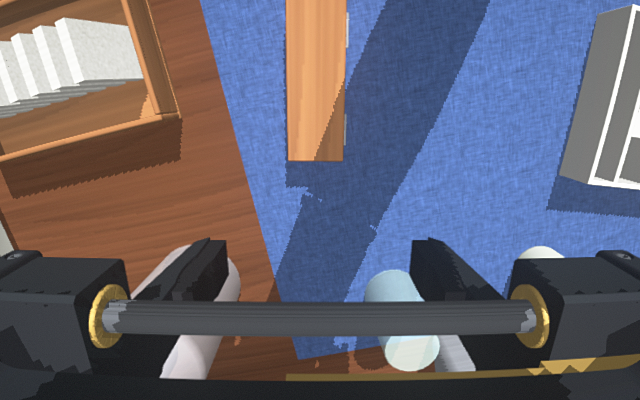

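View pics/t7a.png

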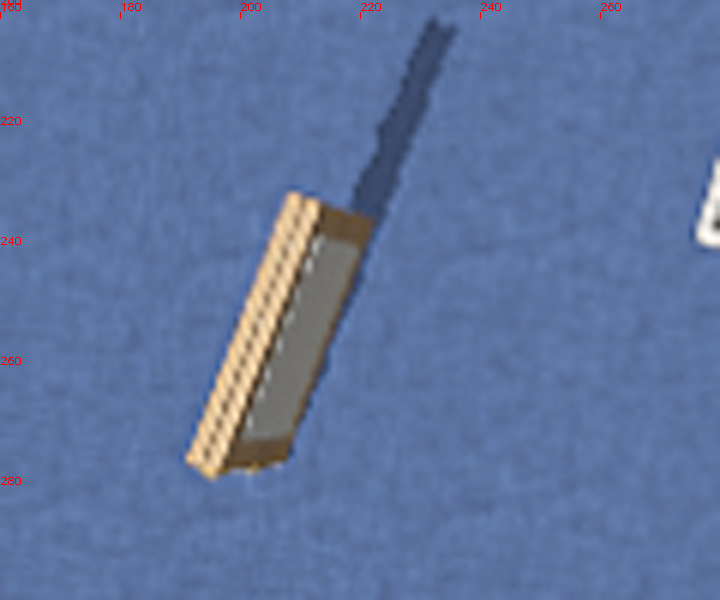

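The caddy is where predicted (near corners at (343,161) and (288,161)), and the board stands folded. Next I descend on the caddy.

Request:
{"method": "jog_arm", "body": {"rows": [[[0.05,-0.001,0.01],0.001],[[0.1,-0.003,0.03],0.001],[[0.12,-0.003,0.07],0.001],[[0.12,-0.003,0.12],0.001],[[0.12,-0.003,0.17],0.001],[[0.12,-0.003,0.21],0.001],[[0.12,-0.003,0.24],0.001],[[0.12,-0.003,0.26],0.001],[[0.12,-0.003,0.272],0.001],[[0.12,-0.003,0.272],0.001],[[0.12,-0.003,0.272],0.001]]}}

```text
clock: 13.52
tool_pos: [0.4658, -0.3358, 0.0343]
eef_rot: [0.105, 0.994, 0.0, 0.0]
contact_force: [0.5, 0.4, 0.1]
opening: 1.003
```

```bash
python3 - <<'E'
from fit import *
go(.4656,-.334,.0275,78)
E
```

```text
cur [ 0.4658 -0.3358  0.0343] yA 77.93 F [0.5 0.4 0.1] op 88.3 t 13.52
row [0.0008, 0.0023, 0.009] -0.0006 rows>= 1
```

Request:
{"method": "jog_arm", "body": {"rows": [[[0.001,0.002,0.005],0],[[0.001,0.002,0.009],0],[[0.001,0.002,0.009],0],[[0.001,0.002,0.009],0]], "gripper": 60}}

```text
clock: 13.85
tool_pos: [0.4651, -0.3349, 0.0275]
eef_rot: [0.106, 0.994, -0.0, 0.0]
contact_force: [0.4, -0.2, 0.2]
opening: 0.716
```

Request:
{"method": "jog_arm", "body": {"rows": [[[0,0,0],0],[[0,0,0],0],[[0,0,0],0],[[0,0,0],0],[[0,0,0],0]], "gripper": 45, "newtons": 30}}

```text
clock: 14.27
tool_pos: [0.4651, -0.3349, 0.0274]
eef_rot: [0.106, 0.994, -0.0, 0.0]
contact_force: [-1.3, -0.0, 3.4]
opening: 0.611
```

```bash
python3 - <<'E'
from fit import *
go(.4656,-.334,.0275,78)
E
```

```text
cur [ 0.4651 -0.3349  0.0274] yA 77.86 F [-1.3 -0.   3.4] op 53.9 t 14.27
row [-0.0004, 0.0013, -0.0001] -0.0012 rows>= 1
```

Request:
{"method": "jog_arm", "body": {"rows": [[[0,0,-0.01],0],[[0,0,-0.03],0],[[0,0,-0.06],0],[[0,0,-0.1],0],[[0,0,-0.14],0],[[0,0,-0.16],0],[[0,0,-0.16],0]]}}

```text
clock: 14.85
tool_pos: [0.4663, -0.3357, 0.1502]
eef_rot: [0.106, 0.994, -0.001, 0.003]
contact_force: [0.2, 0.4, -3.5]
opening: 0.609
```

```bash
python3 - <<'E'
from fit import *
crop("pics/w3.png","pics/w3a.png",40,140,240,290,4)
st=dict(tool_pos=np.array([.5502,.2326,.2579]),eef_rot=np.array([.179,.984,-.001,0])/np.linalg.norm([.179,.984,-.001,0]))
print(proj(case([.5537,.0112,-.292]),"wrist",st).round(1).tolist())
from plant import snapshot
cv2.imwrite("pics/s8.png",snapshot("scene")[:,:,::-1]); crop("pics/s8.png","pics/s8a.png",220,20,400,160,4)
cv2.imwrite("pics/w8.png",snapshot("wrist")[:,:,::-1])
go(.4656,-.334,.0275,78)
E
```

```text
[[211.0, 309.7], [95.0, 313.4], [54.1, 175.5], [183.9, 165.3]]
cur [ 0.4642 -0.3349  0.1468] yA 77.85 F [-0.6  0.5 -4.6] op 53.8 t 14.95
row [-0.0017, 0.0015, 0.159] -0.0013 rows>= 3
```

View pics/w3a.png

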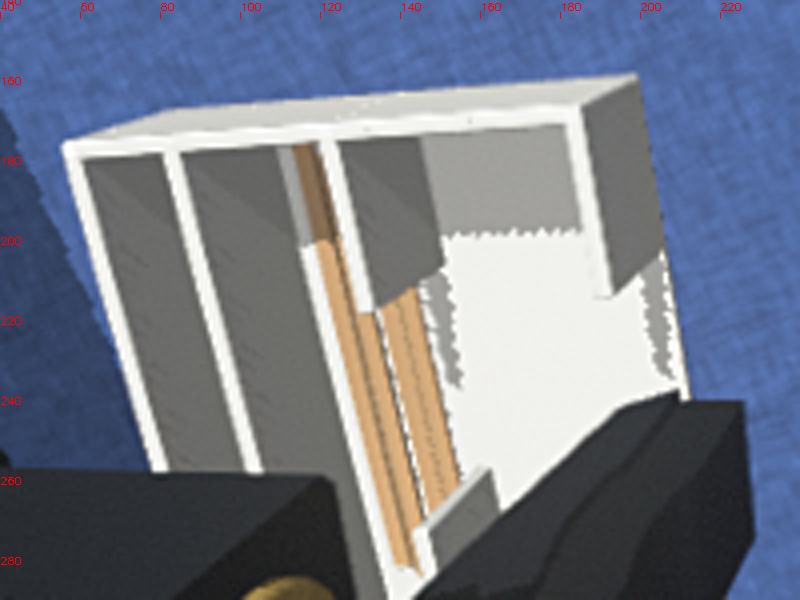

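View pics/s8a.png

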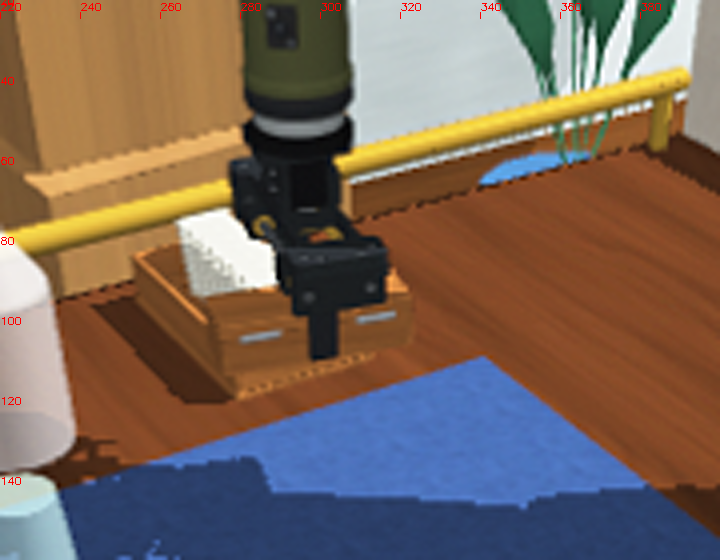

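View pics/w8.png

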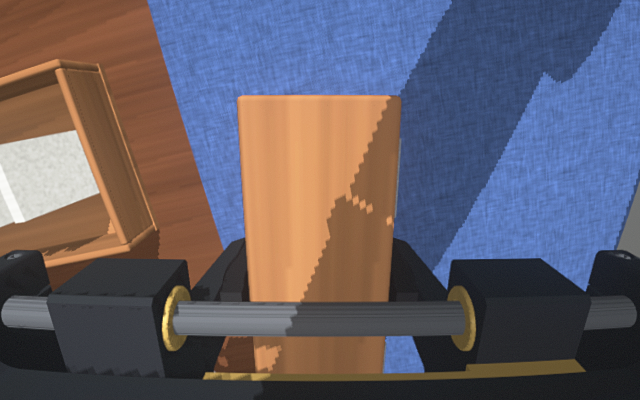

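```bash
python3 - <<'E'
from fit import *
go(.5647,.0469,.14,73.3)
E
```

```text
cur [ 0.4642 -0.3349  0.1468] yA 77.85 F [-0.6  0.5 -4.6] op 53.8 t 14.95
row [-0.0238, 0.5258, 0.009] 0.0397 rows>= 10
```

Request:
{"method": "jog_arm", "body": {"rows": [[[-0.001,0.02,0.005],0.002],[[-0.003,0.06,0.008],0.006],[[-0.005,0.11,0.008],0.01],[[-0.007,0.16,0.008],0.015],[[-0.01,0.21,0.008],0.02],[[-0.012,0.26,0.008],0.024],[[-0.014,0.31,0.008],0.028],[[-0.016,0.36,0.008],0.032],[[-0.019,0.41,0.008],0.036],[[-0.021,0.45,0.008],0.04],[[-0.022,0.48,0.008],0.04],[[-0.023,0.505,0.008],0.04],[[-0.024,0.52,0.008],0.04],[[-0.024,0.526,0.008],0.04],[[-0.024,0.526,0.008],0.04],[[-0.024,0.526,0.008],0.04],[[-0.024,0.526,0.008],0.04]]}}

```text
clock: 16.37
tool_pos: [0.5648, 0.0447, 0.1406]
eef_rot: [0.147, 0.989, -0.001, -0.001]
contact_force: [-0.0, 0.2, -4.5]
opening: 0.607
```

```bash
python3 - <<'E'
from fit import *
from plant import snapshot
st=get_state()
im=snapshot("wrist")[:,:,::-1].copy(); cv2.imwrite("pics/w9.png",im)
st2=get_state()
print(proj(case([.554,.0115,-.292]),"wrist",st).round(1).tolist())
go(.5647,.0469,.07,73.3)
cv2.imwrite("pics/s9.png",snapshot("scene")[:,:,::-1]);crop("pics/s9.png","pics/s9a.png",260,100,420,240,4)
E
```

```text
[[369.8, 316.8], [180.3, 315.5], [148.5, 80.4], [381.2, 77.9]]
cur [0.565  0.0449 0.1408] yA 73.14 F [-0.1 -0.5 -4.3] op 53.8 t 16.42
row [0.0011, 0.0026, 0.0944] -0.0014 rows>= 2
```

View pics/w9.png

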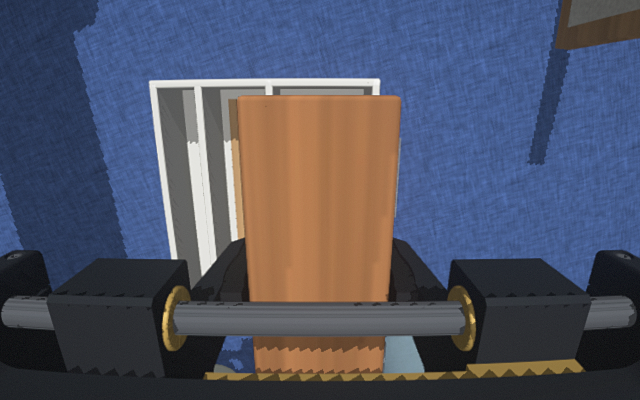

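View pics/s9a.png

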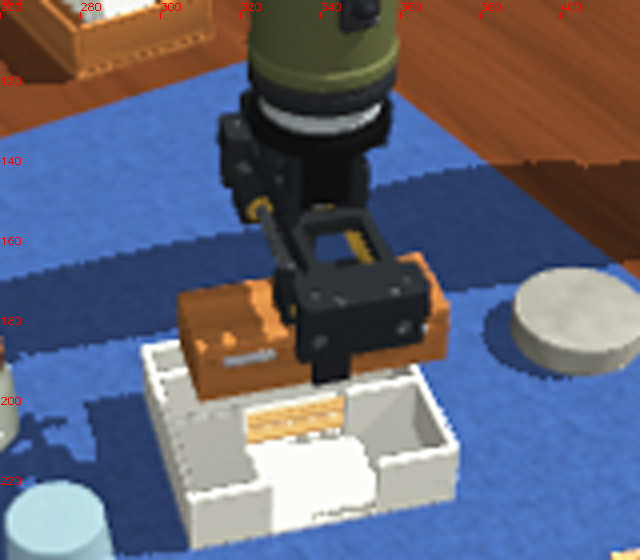

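Request:
{"method": "jog_arm", "body": {"rows": [[[0.001,0.003,0.02],0],[[0.001,0.003,0.05],0],[[0.001,0.003,0.075],0],[[0.001,0.003,0.088],0],[[0.001,0.003,0.088],0],[[0.001,0.003,0.088],0],[[0.001,0.003,0.088],0]]}}

```text
clock: 17.05
tool_pos: [0.5661, 0.0493, 0.076]
eef_rot: [0.146, 0.989, 0.0, 0.001]
contact_force: [-0.1, 0.2, -3.7]
opening: 0.611
```

```bash
python3 - <<'E'
from fit import *
from plant import snapshot
st=get_state()
im=snapshot("wrist")[:,:,::-1].copy(); cv2.imwrite("pics/w10.png",im)
go(.5647,.0469,.0325,73.3)
cv2.imwrite("pics/s10.png",snapshot("scene")[:,:,::-1]);crop("pics/s10.png","pics/s10a.png",260,140,420,260,4)
E
```

```text
cur [0.5662 0.0495 0.0762] yA 73.26 F [-0.6 -0.2 -3.4] op 53.8 t 17.1
row [0.001, -0.0039, 0.0583] -0.0004 rows>= 2
```

View pics/w10.png

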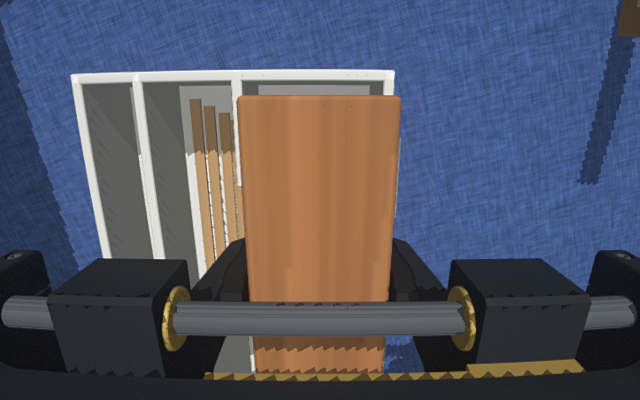

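View pics/s10a.png

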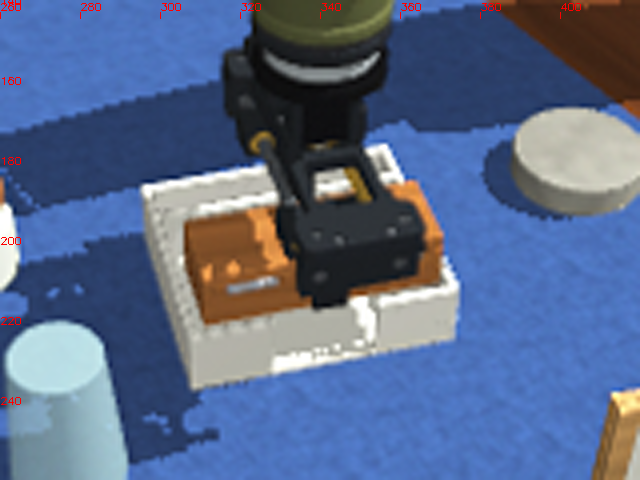

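```bash
python3 - <<'E'
from fit import *
st=get_state()
for c in ([.554,.0115,-.292],[.554,.0115,-.285],[.554,.0115,-.28]):
    print(proj(case(c),"wrist",st).round(1).tolist()[2:])
crop("pics/w10.png","pics/w10a.png",60,60,160,110,6);crop("pics/w10.png","pics/w10b.png",300,60,420,110,6)
ob=[(2,"wrist",None)]
def res(p):
    P=case(p)
    r=[ (proj(P[i],"wrist",st)[0]-u) for i,u in ((2,(71.5,75.5)),(3,(394,70.5)))]
    return np.concatenate(r)
s=least_squares(res,[.554,.0115,-.292]); print(s.x,s.fun)
E
```

```text
[[69.6, 73.6], [396.1, 68.7]]
[[68.6, 74.9], [394.8, 67.4]]
[[67.8, 75.7], [393.8, 66.6]]
[ 0.55480906  0.01119228 -0.29098872] [-1.86815386  0.28243076  1.66104586  0.08157993]
```

View pics/w10a.png

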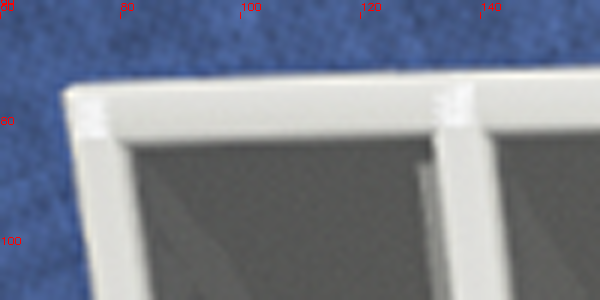

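View pics/w10b.png

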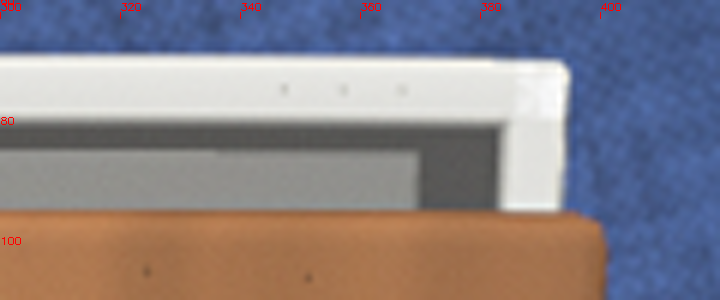

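Request:
{"method": "jog_arm", "body": {"rows": [[[0.001,-0.004,0],0],[[0.001,-0.004,0.005],0],[[0.001,-0.004,0.015],0],[[0.001,-0.004,0.025],0],[[0.001,-0.004,0.032],0],[[0.001,-0.004,0.038],0],[[0.001,-0.004,0.038],0],[[0.001,-0.004,0.038],0]]}}

```text
clock: 17.82
tool_pos: [0.5635, 0.0469, 0.0461]
eef_rot: [0.145, 0.989, -0.0, -0.0]
contact_force: [0.2, 0.1, -3.2]
opening: 0.613
```

```bash
python3 - <<'E'
from fit import *
go(.565,.0467,.0325,73.3)
E
```

```text
cur [0.5635 0.0469 0.0461] yA 73.3 F [ 0.2  0.1 -3.2] op 54.0 t 17.82
row [-0.002, 0.0003, 0.0181] -0.0 rows>= 1
```

Request:
{"method": "jog_arm", "body": {"rows": [[[-0.001,0,0.005],0],[[-0.001,0,0.01],0],[[-0.001,0,0.014],0],[[-0.001,0,0.017],0],[[-0.001,0,0.0185],0],[[-0.001,0,0.0185],0],[[-0.001,0,0.0185],0]]}}

```text
clock: 18.4
tool_pos: [0.5645, 0.0466, 0.0327]
eef_rot: [0.145, 0.989, 0.0, -0.0]
contact_force: [-0.6, -0.0, -4.5]
opening: 0.612
```

```bash
python3 - <<'E'
from fit import *
go(.565,.0467,.0315,73.3)
E
```

```text
cur [0.5645 0.0466 0.0327] yA 73.29 F [-0.6 -0.  -4.5] op 53.9 t 18.4
row [-0.0006, 0.0003, 0.0016] -0.0001 rows>= 1
```

Request:
{"method": "jog_arm", "body": {"rows": [[[0,0,0.001],0],[[0,0,0.002],0],[[0,0,0.002],0],[[0,0,0.002],0]]}}

```text
clock: 18.73
tool_pos: [0.5646, 0.0466, 0.0314]
eef_rot: [0.145, 0.989, 0.0, 0.0]
contact_force: [0.4, 0.2, -1.8]
opening: 0.611
```

```bash
python3 - <<'E'
from fit import *
go(.565,.0467,.0315,73.3)
E
```

```text
cur [0.5646 0.0466 0.0314] yA 73.28 F [ 0.4  0.2 -1.8] op 53.8 t 18.73
row [-0.0005, 0.0002, -0.0001] -0.0002 rows>= 1
```

Request:
{"method": "jog_arm", "body": {"rows": [[[0,0,0],0],[[0,0,0],0],[[0,0,0],0]], "gripper": 62}}

```text
clock: 18.98
tool_pos: [0.5649, 0.0467, 0.0315]
eef_rot: [0.145, 0.989, 0.0, 0.0]
contact_force: [0.9, 0.5, -0.1]
opening: 0.699
```

Request:
{"method": "jog_arm", "body": {"rows": [[[0,0,-0.02],0],[[0,0,-0.06],0],[[0,0,-0.11],0],[[0,0,-0.16],0],[[0,0,-0.2],0],[[0,0,-0.22],0],[[0,0,-0.22],0]]}}

```text
clock: 19.57
tool_pos: [0.5668, 0.047, 0.2003]
eef_rot: [0.146, 0.989, 0.001, 0.004]
contact_force: [0.2, 0.2, -0.5]
opening: 0.704
```

```bash
python3 - <<'E'
from fit import *
from plant import snapshot
st=get_state()
go(.6,.2,.22,73.3)
im=snapshot("wrist")[:,:,::-1].copy(); cv2.imwrite("pics/w11.png",im)
cv2.imwrite("pics/s11.png",snapshot("scene")[:,:,::-1]);crop("pics/s11.png","pics/s11a.png",260,140,420,260,4)
E
```

```text
cur [0.5668 0.047  0.2003] yA 73.26 F [ 0.2  0.2 -0.5] op 62.0 t 19.57
row [0.0162, 0.2082, -0.0257] -0.0004 rows>= 4
```

View pics/w11.png

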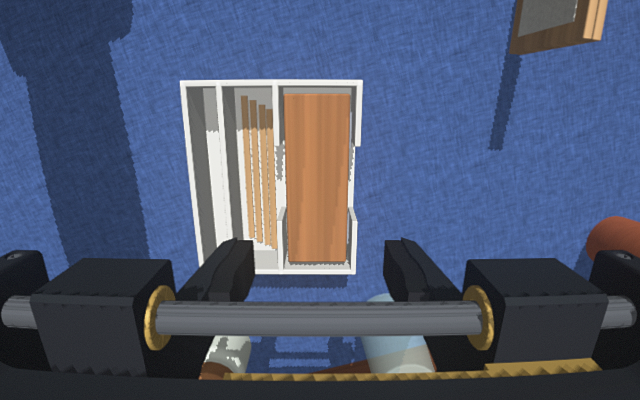

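View pics/s11a.png

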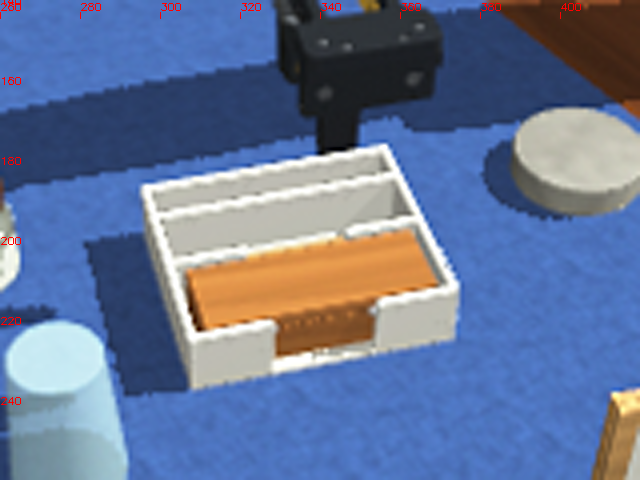

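The caddy is fully down and shut in the bay. Next I fit the board's pose.

```bash
python3 - <<'E'
from fit import *
st=get_state()
def brd(p): return T(p,[(-.055,.007,.095),(.055,.007,.095),(.055,-.007,.095),(-.055,-.007,.095)])
u=t4([(186,460),(290,190),(324,204),(211,479)],160,200,6)
x,rs=fit(brd,[(i,"top",v) for i,v in enumerate(u)],[.458,.272,-.36]); print(x,np.degrees(x[2]),rs.round(1).tolist())
p=x.copy()
q=T(p,[(.085,0,0)])[0]; print(q)
go(q[0],q[1],.24,np.degrees(x[2])+90)
E
```

```text
[ 0.45837608  0.27328614 -0.36894253] -21.138849648407405 [[-0.7, 0.2], [0.0, 0.4], [-0.1, 0.1], [0.8, -0.8]]
[0.53765637 0.24263265 0.        ]
cur [0.5645 0.0464 0.1965] yA 73.27 F [ 0.4  0.1 -0.9] op 61.8 t 19.67
row [0.1096, 0.2402, -0.058] 0.0385 rows>= 5
```

```bash
python3 - <<'E'
from fit import *
go(.458,.273,.21,69.2)
E
```

```text
cur [0.5645 0.0464 0.1965] yA 73.27 F [ 0.4  0.1 -0.9] op 61.8 t 19.67
row [0.223, 0.2484, -0.0182] 0.0355 rows>= 7
```

Request:
{"method": "jog_arm", "body": {"rows": [[[0.03,0.03,-0.018],0.005],[[0.07,0.08,-0.018],0.012],[[0.11,0.125,-0.018],0.018],[[0.15,0.17,-0.018],0.025],[[0.19,0.21,-0.018],0.03],[[0.215,0.24,-0.018],0.0355],[[0.223,0.248,-0.018],0.0355],[[0.223,0.248,-0.018],0.0355],[[0.223,0.248,-0.018],0.0355]], "gripper": 44}}

```text
clock: 20.42
tool_pos: [0.4572, 0.2722, 0.2084]
eef_rot: [0.18, 0.984, -0.001, -0.001]
contact_force: [1.2, -1.1, -0.0]
opening: 0.501
```

```bash
python3 - <<'E'
from fit import *
from plant import snapshot
st=get_state()
im=snapshot("wrist")[:,:,::-1].copy()
def brd(p): return T(p,[(-.055,.007,.095),(.055,.007,.095),(.055,-.007,.095),(-.055,-.007,.095)])
pts=proj(brd([.458,.273,-.366]),"wrist",st); print(pts.round(1).tolist())
for u in pts: cv2.circle(im,tuple(int(round(a)) for a in u),3,(0,255,0),1)
cv2.imwrite("pics/w12.png",im)
go(.458,.273,.072,69.2)
E
```

```text
[[332.0, 128.1], [329.7, 270.4], [311.9, 270.3], [311.9, 128.0]]
cur [0.458  0.2708 0.2085] yA 69.13 F [-0.8  0.1 -0.7] op 44.0 t 20.47
row [0.001, 0.0033, 0.182] -0.0006 rows>= 4
```

View pics/w12.png

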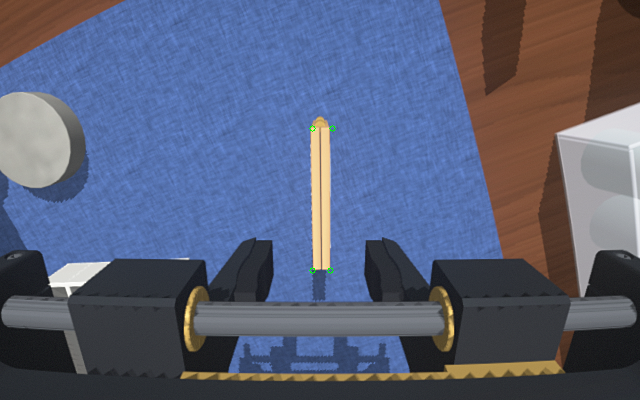

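Request:
{"method": "jog_arm", "body": {"rows": [[[0.001,0.002,0.03],0],[[0.001,0.002,0.07],0],[[0.001,0.002,0.11],0],[[0.001,0.002,0.145],0],[[0.001,0.002,0.17],0],[[0.001,0.002,0.182],0],[[0.001,0.002,0.182],0],[[0.001,0.002,0.182],0]]}}

```text
clock: 21.13
tool_pos: [0.4584, 0.2731, 0.0732]
eef_rot: [0.181, 0.983, -0.0, 0.0]
contact_force: [0.9, 0.7, -0.2]
opening: 0.503
```

Request:
{"method": "jog_arm", "body": {"rows": [[[0,0,0],0],[[0,0,0],0],[[0,0,0],0],[[0,0,0],0],[[0,0,0],0],[[0,0,0],0]], "gripper": 5, "newtons": 25}}

```text
clock: 21.63
tool_pos: [0.4579, 0.2747, 0.0738]
eef_rot: [0.18, 0.984, 0.0, 0.0]
contact_force: [0.1, -0.8, 5.4]
opening: 0.149
```

```bash
python3 - <<'E'
from fit import *
go(.458,.273,.072,69.2)
E
```

```text
cur [0.4579 0.2747 0.0738] yA 69.21 F [ 0.1 -0.8  5.4] op 13.1 t 21.63
row [-0.0009, -0.0021, 0.0024] 0.0001 rows>= 1
```

Request:
{"method": "jog_arm", "body": {"rows": [[[0,0,-0.02],0],[[0,0,-0.05],0],[[0,0,-0.09],0],[[0,0,-0.12],0],[[0,0,-0.133],0],[[0,0,-0.133],0]]}}

```text
clock: 22.13
tool_pos: [0.4586, 0.2751, 0.1747]
eef_rot: [0.181, 0.984, 0.001, 0.001]
contact_force: [-0.1, 0.6, -2.0]
opening: 0.151
```

```bash
python3 - <<'E'
from fit import *
from plant import snapshot
st=get_state()
go(.5385,-.0423,.17,73.3)
im=snapshot("wrist")[:,:,::-1].copy(); cv2.imwrite("pics/w13.png",im)
E
```

```text
cur [0.4586 0.2751 0.1747] yA 69.2 F [-0.1  0.6 -2. ] op 13.3 t 22.13
row [-0.2499, -0.3578, 0.0057] -0.0358 rows>= 8
```

View pics/w13.png

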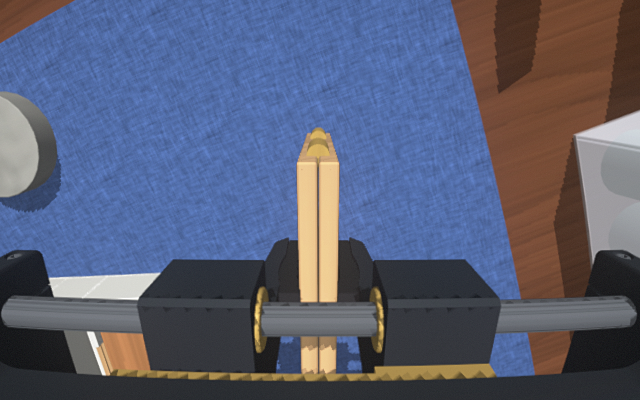

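The board is held upright and centred. Next it goes over the slot.

Request:
{"method": "jog_arm", "body": {"rows": [[[-0.015,-0.02,0],-0.002],[[-0.04,-0.06,0],-0.006],[[-0.07,-0.1,0],-0.01],[[-0.1,-0.145,0.003],-0.015],[[-0.13,-0.19,0.005],-0.02],[[-0.16,-0.235,0.005],-0.025],[[-0.19,-0.28,0.005],-0.03],[[-0.22,-0.315,0.005],-0.035],[[-0.24,-0.345,0.005],-0.036],[[-0.25,-0.358,0.005],-0.036],[[-0.25,-0.358,0.005],-0.036],[[-0.25,-0.358,0.005],-0.036],[[-0.25,-0.358,0.005],-0.036],[[-0.25,-0.358,0.005],-0.036]]}}

```text
clock: 23.35
tool_pos: [0.5372, -0.0403, 0.1689]
eef_rot: [0.143, 0.99, 0.001, -0.001]
contact_force: [0.9, -0.0, -2.5]
opening: 0.149
```

```bash
python3 - <<'E'
from fit import *
from plant import snapshot
st=get_state()
go(.5385,-.0423,.115,73.3)
im=snapshot("wrist")[:,:,::-1].copy(); cv2.imwrite("pics/w14.png",im)
print(proj(case([.5548,.0112,-.291]),"wrist",st).round(1).tolist())
s0=T([.5548,.0112,-.291],[(-.081,-.068,.046),(-.081,-.044,.046)]); print(proj(s0,"wrist",st).round(1).tolist())
cv2.imwrite("pics/s14.png",snapshot("scene")[:,:,::-1]);crop("pics/s14.png","pics/s14a.png",260,100,420,240,4)
E
```

```text
cur [ 0.5372 -0.0403  0.1689] yA 73.57 F [ 0.9 -0.  -2.5] op 13.1 t 23.35
row [-0.0026, -0.0022, 0.0719] 0.0024 rows>= 2
[[467.2, 298.5], [296.6, 299.3], [293.2, 84.6], [497.5, 87.9]]
[[300.4, 92.0], [334.4, 92.2]]
```

View pics/w14.png

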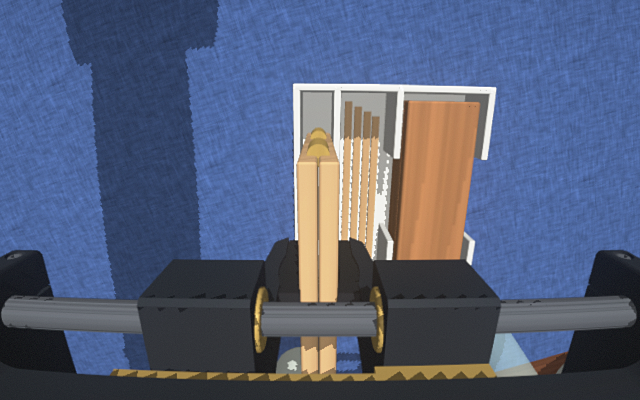

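View pics/s14a.png

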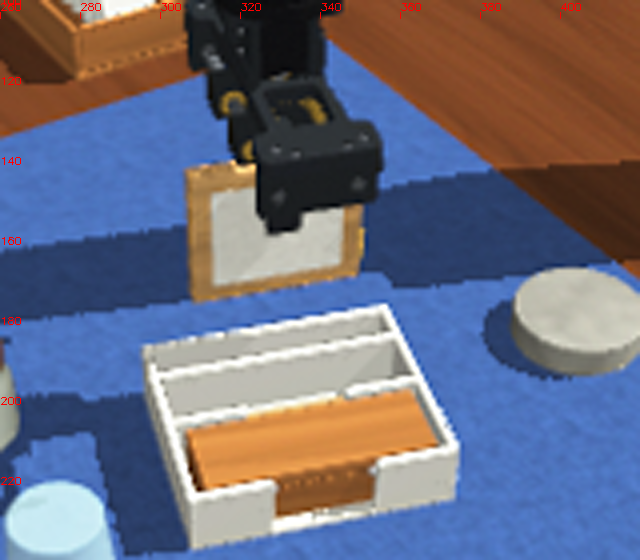

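Request:
{"method": "jog_arm", "body": {"rows": [[[-0.001,-0.002,0.01],0.002],[[-0.001,-0.002,0.03],0.002],[[-0.001,-0.002,0.05],0.002],[[-0.001,-0.002,0.058],0.002],[[-0.001,-0.002,0.058],0.002],[[-0.001,-0.002,0.058],0.002],[[-0.001,-0.002,0.058],0.002]]}}

```text
clock: 24.03
tool_pos: [0.5384, -0.0445, 0.1262]
eef_rot: [0.147, 0.989, 0.0, 0.0]
contact_force: [-0.1, 0.2, -2.0]
opening: 0.15
```

```bash
python3 - <<'E'
from fit import *
from plant import snapshot
st=get_state()
go(.5385,-.0423,.0785,73.3)
im=snapshot("wrist")[:,:,::-1].copy(); cv2.imwrite("pics/w15.png",im)
print(proj(case([.5548,.0112,-.291]),"wrist",st).round(1).tolist())
print(proj(T([.5548,.0112,-.291],[(-.081,-.068,.046),(-.081,-.044,.046)]),"wrist",st).round(1).tolist())
E
```

```text
cur [ 0.5384 -0.0445  0.1262] yA 73.12 F [-0.1  0.2 -2. ] op 13.2 t 24.03
row [0.0007, 0.0029, 0.0636] -0.0016 rows>= 2
[[497.4, 326.3], [299.2, 329.6], [293.2, 77.0], [539.3, 80.0]]
[[302.0, 86.0], [343.4, 85.8]]
```

View pics/w15.png

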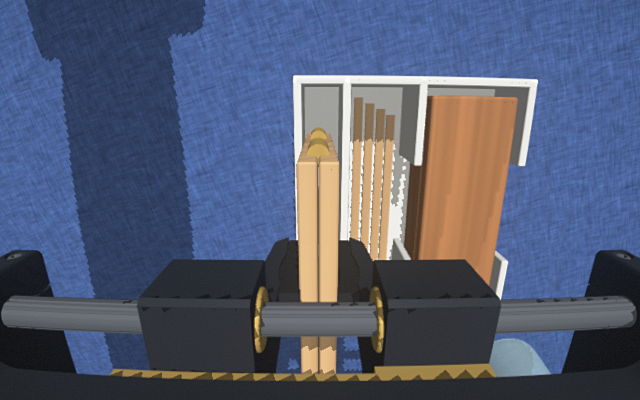

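Request:
{"method": "jog_arm", "body": {"rows": [[[0,0.003,0],0],[[0,0.003,0.004],0],[[0,0.003,0.006],0],[[0,0.003,0.006],0],[[0,0.003,0.006],0]]}}

```text
clock: 24.5
tool_pos: [0.5385, -0.0426, 0.1211]
eef_rot: [0.147, 0.989, -0.0, -0.0]
contact_force: [-0.4, -0.1, -1.7]
opening: 0.148
```

```bash
python3 - <<'E'
from fit import *
go(.5385,-.0423,.0785,73.3)
E
```

```text
cur [ 0.5385 -0.0426  0.1211] yA 73.11 F [-0.4 -0.1 -1.7] op 13.0 t 24.5
row [0.0001, 0.0004, 0.0568] -0.0017 rows>= 2
```

Aligned to within 0.5 mm, so I descend into the slot.

Request:
{"method": "jog_arm", "body": {"rows": [[[0,0.001,0.007],-0.001],[[0,0.001,0.014],-0.001],[[0,0.001,0.021],-0.001],[[0,0.001,0.028],-0.001],[[0,0.001,0.035],-0.001],[[0,0.001,0.042],-0.001],[[0,0.001,0.048],-0.001],[[0,0.001,0.053],-0.001],[[0,0.001,0.056],-0.001],[[0,0.001,0.056],-0.001],[[0,0.001,0.056],-0.001]]}}

```text
clock: 25.42
tool_pos: [0.5388, -0.0418, 0.0792]
eef_rot: [0.146, 0.989, 0.0, -0.0]
contact_force: [0.1, -0.4, -1.7]
opening: 0.15
```

```bash
python3 - <<'E'
from fit import *
go(.5385,-.0423,.0778,73.3)
E
```

```text
cur [ 0.5388 -0.0418  0.0792] yA 73.23 F [ 0.1 -0.4 -1.7] op 13.2 t 25.42
row [0.0002, -0.0007, 0.0018] -0.0006 rows>= 1
```

Request:
{"method": "jog_arm", "body": {"rows": [[[0,0,0.001],0],[[0,0,0.0015],0],[[0,0,0.0015],0],[[0,0,0.0015],0]]}}

```text
clock: 25.75
tool_pos: [0.5389, -0.0418, 0.0782]
eef_rot: [0.146, 0.989, 0.0, 0.0]
contact_force: [-0.7, -0.6, -2.2]
opening: 0.146
```

```bash
python3 - <<'E'
from fit import *
go(.5385,-.0423,.0778,73.3)
E
```

```text
cur [ 0.5389 -0.0418  0.0782] yA 73.22 F [-0.7 -0.6 -2.2] op 12.9 t 25.75
row [0.0003, -0.0007, 0.0006] -0.0007 rows>= 1
```

Request:
{"method": "jog_arm", "body": {"rows": [[[0,0,0.0008],0],[[0,0,0.0016],0],[[0,0,0.0016],0],[[0,0,0.0016],0]]}}

```text
clock: 26.08
tool_pos: [0.539, -0.0418, 0.0778]
eef_rot: [0.146, 0.989, -0.0, 0.0]
contact_force: [-1.6, 0.3, 5.8]
opening: 0.15
```

```bash
python3 - <<'E'
from fit import *
go(.5385,-.0423,.0778,73.3)
E
```

```text
cur [ 0.539  -0.0418  0.0778] yA 73.23 F [-1.6  0.3  5.8] op 13.2 t 26.08
row [0.0004, -0.0008, -0.0] -0.0006 rows>= 1
```

The board is seated: contact at 5.8 N, at the expected height. Release.

Request:
{"method": "jog_arm", "body": {"rows": [[[0,0,0],0],[[0,0,0],0],[[0,0,0],0]], "gripper": 30}}

```text
clock: 26.33
tool_pos: [0.539, -0.0418, 0.0769]
eef_rot: [0.146, 0.989, 0.0, 0.0]
contact_force: [0.1, 0.6, -0.6]
opening: 0.334
```

Request:
{"method": "jog_arm", "body": {"rows": [[[0,0,-0.02],0],[[0,0,-0.06],0],[[0,0,-0.11],0],[[0,0,-0.16],0],[[0,0,-0.19],0],[[0,0,-0.19],0],[[0,0,-0.19],0]]}}

```text
clock: 26.92
tool_pos: [0.5395, -0.042, 0.2205]
eef_rot: [0.146, 0.989, 0.0, 0.001]
contact_force: [0.1, 0.3, -1.4]
opening: 0.334
```

```bash
python3 - <<'E'
from fit import *
from plant import snapshot
st=get_state()
go(.40,-.22,.25)
cv2.imwrite("pics/w16.png",snapshot("wrist")[:,:,::-1])
cv2.imwrite("pics/s16.png",snapshot("scene")[:,:,::-1]);crop("pics/s16.png","pics/s16a.png",260,100,420,240,4)
E
```

```text
cur [ 0.5395 -0.042   0.2205] yA 73.2 F [ 0.1  0.3 -1.4] op 29.5 t 26.92
row [0.1093, -0.281, -0.0399] 0 rows>= 6
```

View pics/w16.png

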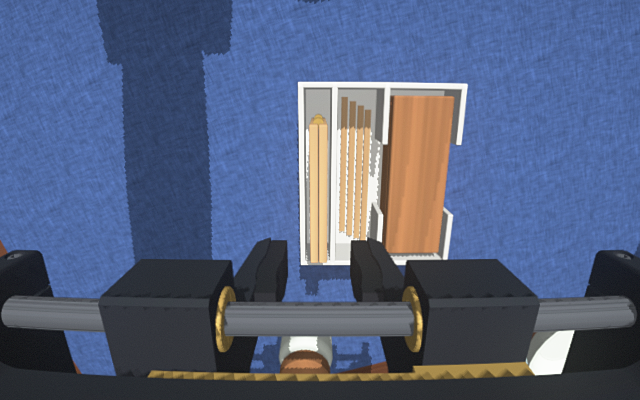

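View pics/s16a.png

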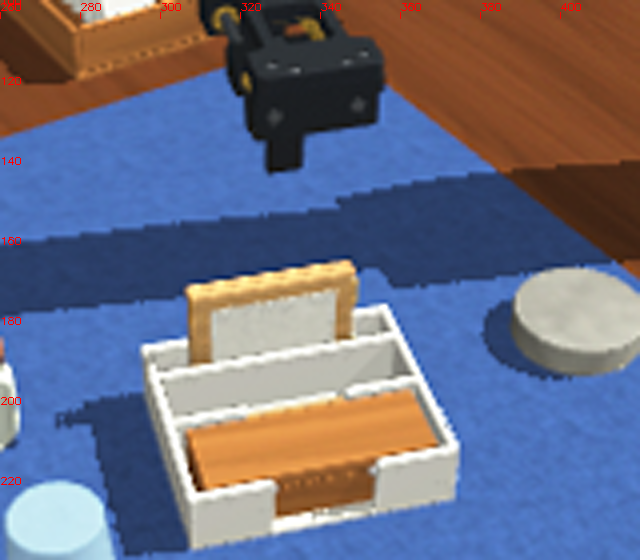

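Both are packed; the board stands upright in the slot at x=308–327 in the wrist view. I'll back the arm away and check everything, including the bystanders.

Request:
{"method": "jog_arm", "body": {"rows": [[[0.03,-0.07,-0.04],0],[[0.05,-0.13,-0.04],0],[[0.08,-0.2,-0.04],0],[[0.1,-0.26,-0.04],0],[[0.1,-0.28,-0.04],0],[[0.1,-0.28,-0.04],0],[[0.1,-0.28,-0.04],0]]}}

```text
clock: 27.6
tool_pos: [0.4016, -0.2259, 0.2475]
eef_rot: [0.15, 0.989, -0.001, -0.003]
contact_force: [0.6, 0.7, -0.5]
opening: 0.344
```

```bash
python3 - <<'E'
from fit import *
from plant import snapshot, mark_of
t=snapshot("top")[:,:,::-1].copy(); s=snapshot("scene")[:,:,::-1].copy()
cv2.imwrite("pics/t17.png",t);cv2.imwrite("pics/s17.png",s);crop("pics/t17.png","pics/t17a.png",260,160,380,270,6)
for n,im in(("top",t),("scene",s)):
    old=cv2.imread(f"pics/{n}0.png"); d=cv2.absdiff(old,im).max(2)
    for nm,P in(("tumbler",(.75,.072,.05)),("tumb_b",None),("jar",(.73,-.115,.037)),("cup",(.734,.335,.042))):
        if P is None:
            uv=(430,146) if n=="top" else (229,158)
        else: uv=proj(P,n)[0]
        u,v=int(uv[0]),int(uv[1]); w=d[v-25:v+25,u-22:u+22]; print(n,nm,(u,v),(w>40).mean().round(3))
E
```

```text
top tumbler (288, 138) 0.246
top tumb_b (430, 146) 0.335
top jar (360, 146) 0.058
top cup (186, 147) 0.418
scene tumbler (274, 243) 0.195
scene tumb_b (229, 158) 0.271
scene jar (250, 196) 0.089
scene cup (344, 335) 0.226
```

View pics/t17.png

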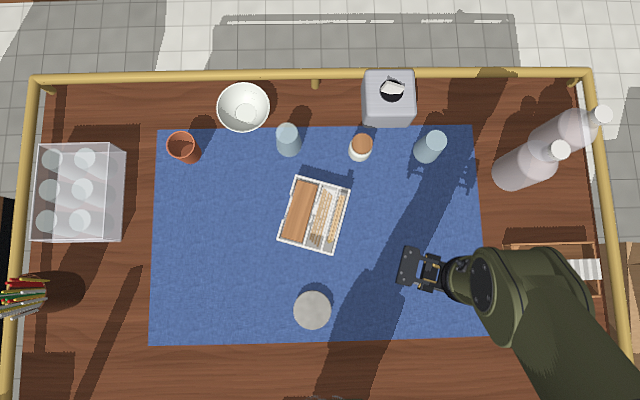

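View pics/t17a.png

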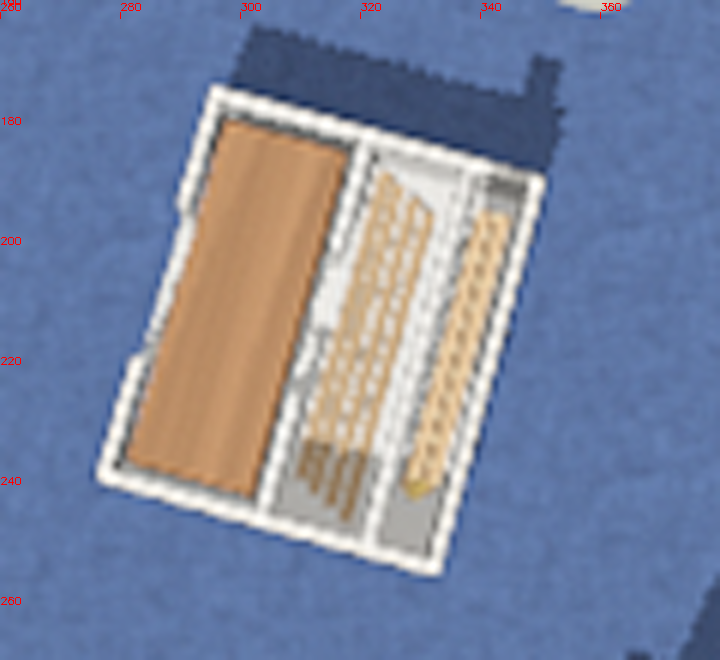

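View pics/s17.png

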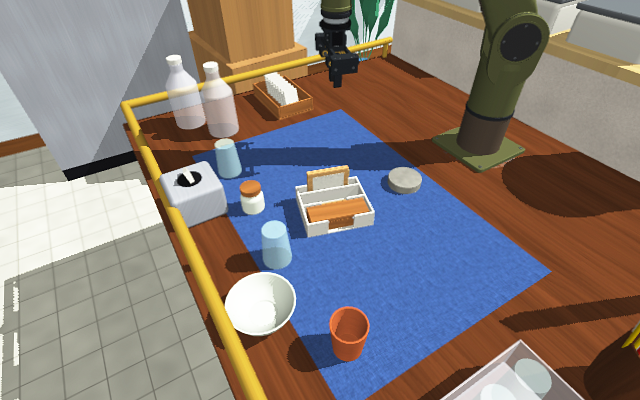

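The final pictures show the caddy shut in the bay and the board folded and upright in the slot. The cup, tumblers and jar are at their starting pixels. The image differences there are large enough to notice, but they come from the arm's moving shadow.

```bash
python3 - <<'E'
from plant import workorder
print(workorder.finish_job())
E
```

```text
the job is handed in; nothing more can be done
None
```

The counter is cleared and the job is handed in, at about 28 s on the robot's clock. I closed the caddy lid, then folded the board and set it down. Next the caddy went into the bay, and the board went into the slot.

**Last checks:**
- **Caddy:** the pictures show it right way up, shut and down inside the bay. It settled with the tool 4 mm above the height where I gripped it on the counter, which matches the case floor.
- **Board:** it stands upright and folded in the slot. It made contact (about 6 N) at the expected height. The pictures show it still closed after release.
- **Forces:** the highest wrist force I read was about 14 N, while pressing the lid shut. I only read it at the end of each move.
- **Tumblers, jar and cup:** they stand at the same places in the pictures as at the start.

**A check that disagreed:** comparing the start and end pictures pixel by pixel showed changes around the tumblers, jar and cup (6–42% of the patch). I put these down to the arm's shadow having moved, because by eye their positions had not changed. I did not measure their positions again.

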